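# Load and clamp die inserts in a tool plate

## Robot

A 7-joint arm with a two-finger parallel gripper is mounted at the origin on the work surface. World frame = base frame: x ahead of the robot, y to its left, z up, the work surface at z = 0. Lengths are in m, angles in rad, forces in N, time in s.
With the tool pointing down it reaches from about 0.4 to 0.875 m from the base axis. Payload 4.4 kg.
Tool frame: the origin (TCP) lies at the very end of the fingers, on their centre line; the grasp point (between the pads) lies 19 mm behind it (robot.grip_point_offset is the distance from the TCP to the grasp point, in m); y points along the fingers, z is the direction in which the jaws open and shut, and the axes are right-handed (so a half turn about y gives the same grasp; the last joint's range is limited). The gripper opens to 85 mm and grips with 20 to 120 N. Pads are 22 mm wide; open, the fingers measure 114 mm over their backs; the gripper's body (76 mm by 85 mm) begins 54 mm behind the grasp point. The pads swing forward as they close: fully open they stand 13 mm farther back than shut.
Start: joints at [-1.229, 0.628, 0.038, 1.517, -0.027, 0.996, -0.02], TCP at [0.258, 0.597, 0.231] pointing down, gripper open.
Joint ranges: [-3.06, 3.06], [-0.37, 2.12], [-1.25, 1.32], [0.18, 2.47], [-1.1, 4.24], [0.23, 1.98], [-2.94, 2.94]. Speed limits (rad/s): [2.57, 2.57, 3.14, 3.14, 3.14, 3.14, 3.14].

## Interface

Orientations are given as a unit quaternion [x, y, z, w].
In Python, from bench import robot gives the robot as it stands.
- The arm moves only by the tool apply_moves, never from a script. Its argument "targets" is a list of rows, each a list of 5 numbers: the gripper command: -1 is fully open, 1 is shut, values between are in proportion, then the shift along the tool's x, y, z in cm, then the turn about the tool's y in degrees. In form: [[grip, tx, ty, tz, turn], ...]. A call has 1 to 20 rows; each row is the pose to reach, as a shift and turn from the pose commanded when the call began, along the tool's axes at that moment; what a row does not reach only later rows make up. A row lasts 1/12 s, in which the tool goes at most 41.7 mm and 7.16 degrees, less where a joint would pass 70% of its speed; a pose out of reach is approached as far as the arm can. A call with a gripper value outside its range is refused whole. The fingers move at their own pace and stop on an object; "grip_force" is the grip in N (left out, the last holds). Time passes only in rows, so rows that repeat a pose let the fingers close. It gives the time, the measured TCP pose, the force and the opening at its end, in the units of the state.
- robot.read_state(): the state, without advancing time (a new reading comes with each control period).
- robot.camera(name): name is "scene" or "top" or "wrist"; returns (picture, depth): 480x640x3 uint8, red, green, blue; 480x640 float32, m along the optical axis (not along the pixel's ray), 0 where there is no reading.
- robot.calibration(name): a dict with "fx", "fy", "cx", "cy" (pixels), "k1" (the pictures are not rectified: a ray, as slopes to the right and down, at radius r is drawn at 1 + k1 r^2 times it, then the intrinsics apply), "R" (3x3) and "t" (3): a world point X has camera coordinates R X + t. Camera axes: x right, y down, z forward; pixel columns grow to the right and rows downward; lengths in m; the calibration is good to about 2 mm. A picture is of the moment at which its call begins: read the wrist's pose just before it. calibration takes no time and is no camera call; for the wrist camera it gives the pose at the moment of the call.
- robot.finish_job(): hands the job in, once; it reports no verdict.
Trained networks look in the newest picture that a camera, given by its name, has taken for a name from the list of things; names that differ only in an ending like _2 or _b are one class to them, and where a whole thing is asked for, a point or a joint stands for the part that bears it (a point fixed in the world has none). Each returns a list of dicts, best first, with "score" (0 to 1); they miss things now and then, are a little off and sometimes report something else, mostly with a low value. They report only what shows in the picture. A call takes as long as a camera call. They do not tell look-alikes from the thing itself.
- robot.search_frame(camera, query): "position" ([x, y, z] in m, in world coordinates, good to about 4 mm: the middle of the surface that is visible of it).
The state is a dict: "clock": time; "joints": joint angles; "qvel": joint speeds; "tau": joint torques, N m; "position": TCP position; "tool_rot": TCP orientation; "force": force on the tool from outside, world axes, zero at the start; "wrist_torque": the same for the moment, N m; "opening": finger opening in m.
Only numpy, scipy, OpenCV 4.12 (cv2) and the standard library are available. Lean on these libraries where they do the work, as an engineer would, in place of code of your own. Each camera call takes 0.05 s, during which the arm holds its last target.

## Task

Load every loose die insert into a nest of the tool plate on the bench, one to a nest and boss up, first swinging the nest's clamp aside by its winged knob. Press each insert down until it is fully home and turn the winged knobs until every clamp finger, an empty nest's too, points straight over its nest. Keep the gripper from knocking the upright back plate that the wings sweep past, and leave the other things on the bench where they are.

Things in the scene. Friction and masses are not known exactly. Their poses are not given: they have to be found in the camera images.
- insert0_mid (a point): Loose steel die insert 0: a flange disc 48 mm across, 12 mm thick, with a round boss 22 mm across and 26 mm tall on it (38 mm in all, 0.24 kg). This point is on its axis half-way up, 19 mm above its underside; z is its axis, up. The inserts are alike; grip one by the boss, above the flange. Two or three inserts are present.
- insert1_mid (a point): Loose steel die insert 1: a flange disc 48 mm across, 12 mm thick, with a round boss 22 mm across and 26 mm tall on it (38 mm in all, 0.24 kg). This point is on its axis half-way up, 19 mm above its underside; z is its axis, up. The inserts are alike; grip one by the boss, above the flange. Two or three inserts are present.
- insert2_mid (a point): Loose steel die insert 2: a flange disc 48 mm across, 12 mm thick, with a round boss 22 mm across and 26 mm tall on it (38 mm in all, 0.24 kg). This point is on its axis half-way up, 19 mm above its underside; z is its axis, up. The inserts are alike; grip one by the boss, above the flange. Two or three inserts are present.
- fixture: Dark steel tool plate, 150 x 310 x 34 mm, fixed to the bench, with a row of three nests 100 mm apart, each with its own clamp. Origin: centre of its underside; x points from the nests to the clamps and the back plate, y along the row, z up.
- nest0 (a point): Centre of the mouth of the left nest (seen from the robot), level with the tool plate's top face: a round flat-bottomed recess 52 mm across, 8 mm deep. Axes as the tool plate's. An insert laid in it stands 5 mm proud on the raised pad (its point 16 mm above this one); fully home its point is 11 mm, its flange top 4 mm and its boss top 30 mm above this one.
- pad0 (a joint): Travel in m of the left nest's brass knock-out pad (24 mm across, in the middle of the nest's floor): 0 = raised 5 mm above the floor, 0.005 = flush. Friction holds it up under an insert's weight; it goes down when the insert is pushed straight down with 7 to 12 N and then stays down.
- wing0_mid (a point): Middle of the winged knob of the left nest's clamp, on its upright turning axis, 64 mm along x from the nest and 36 mm above the plate's top face. Wings: 64 mm span along this point's own x, 10 mm thick; 24 mm tall at the middle (12 mm to either side of this point), 32 mm at the tips.
- wing0 (a joint): Turn of the left clamp, rad, counter-clockwise from above: 0 = finger straight over its nest, 1.57 = parallel to the back plate; nest clear above 1.0. Stops -0.05, 1.7; friction 0.06 N m holds it. The flat finger (14 mm wide, 6 to 14 mm above the plate's top, tip 47 mm from the axis along the wing point's -x) passes 2 mm over a home insert's flange, but strikes a proud one.
- nest1 (a point): Centre of the mouth of the middle nest (seen from the robot), level with the tool plate's top face: a round flat-bottomed recess 52 mm across, 8 mm deep. Axes as the tool plate's. An insert laid in it stands 5 mm proud on the raised pad (its point 16 mm above this one); fully home its point is 11 mm, its flange top 4 mm and its boss top 30 mm above this one.
- pad1 (a joint): Travel in m of the middle nest's brass knock-out pad (24 mm across, in the middle of the nest's floor): 0 = raised 5 mm above the floor, 0.005 = flush. Friction holds it up under an insert's weight; it goes down when the insert is pushed straight down with 7 to 12 N and then stays down.
- wing1_mid (a point): Middle of the winged knob of the middle nest's clamp, on its upright turning axis, 64 mm along x from the nest and 36 mm above the plate's top face. Wings: 64 mm span along this point's own x, 10 mm thick; 24 mm tall at the middle (12 mm to either side of this point), 32 mm at the tips.
- wing1 (a joint): Turn of the middle clamp, rad, counter-clockwise from above: 0 = finger straight over its nest, 1.57 = parallel to the back plate; nest clear above 1.0. Stops -0.05, 1.7; friction 0.06 N m holds it. The flat finger (14 mm wide, 6 to 14 mm above the plate's top, tip 47 mm from the axis along the wing point's -x) passes 2 mm over a home insert's flange, but strikes a proud one.
- nest2 (a point): Centre of the mouth of the right nest (seen from the robot), level with the tool plate's top face: a round flat-bottomed recess 52 mm across, 8 mm deep. Axes as the tool plate's. An insert laid in it stands 5 mm proud on the raised pad (its point 16 mm above this one); fully home its point is 11 mm, its flange top 4 mm and its boss top 30 mm above this one.
- pad2 (a joint): Travel in m of the right nest's brass knock-out pad (24 mm across, in the middle of the nest's floor): 0 = raised 5 mm above the floor, 0.005 = flush. Friction holds it up under an insert's weight; it goes down when the insert is pushed straight down with 7 to 12 N and then stays down.
- wing2_mid (a point): Middle of the winged knob of the right nest's clamp, on its upright turning axis, 64 mm along x from the nest and 36 mm above the plate's top face. Wings: 64 mm span along this point's own x, 10 mm thick; 24 mm tall at the middle (12 mm to either side of this point), 32 mm at the tips.
- wing2 (a joint): Turn of the right clamp, rad, counter-clockwise from above: 0 = finger straight over its nest, 1.57 = parallel to the back plate; nest clear above 1.0. Stops -0.05, 1.7; friction 0.06 N m holds it. The flat finger (14 mm wide, 6 to 14 mm above the plate's top, tip 47 mm from the axis along the wing point's -x) passes 2 mm over a home insert's flange, but strikes a proud one.
- backplate: Grey upright steel plate, 8 mm thick and 310 mm long, on the tool plate's far edge; its top is 46 mm above the tool plate's top face. Its near face stands 38 mm from the clamps' turning axes, so the wing tips sweep past it with 6 mm to spare, leaving 33 mm for a finger beside a wing parallel to it. Origin and axes: those of the tool plate.
- screwdriver: A screwdriver lying on the bench (180 mm); not part of the job, leave it where it is. Origin: at the centre of its underside.
- wrench: A spanner lying on the bench (180 mm); not part of the job, leave it where it is. Origin: at the centre of its underside.
- brush: A bench brush lying on the bench (180 mm); not part of the job, leave it where it is. Origin: at the centre of its underside.
- tin: A can (84 mm across, 110 mm tall); not part of the job, leave it where it is. Origin: at the centre of its underside.
- blank0: A flat blank, a plain disc 48 mm across and 6 mm thick without a boss; not part of the job, leave it where it is. Origin: at the centre of its underside.
- blank1: Another such flat blank; not part of the job, leave it where it is. Origin: at the centre of its underside.
- collar: A dark steel collar (ring 52 mm across, 16 mm tall); not part of the job, leave it where it is. Origin: at the centre of its underside.
Things that resemble listed ones, but are neither listed nor needed, are in the scene too. What is shaped like the part that bears insert0_mid but brown is not meant. Leave any pink look-alike of the part that bears insert2_mid alone.

How it is judged:
On the way:
1. every insert is fully home in a nest (((horizontal distance between insert0_mid and nest0 below 0.004 m and z of insert0_mid in the frame of nest0 between 0.008 and 0.013 m and angle between insert0_mid's own z axis and vertical below 0.08 rad) or (horizontal distance between insert0_mid and nest1 below 0.004 m and z of insert0_mid in the frame of nest1 between 0.008 and 0.013 m and angle between insert0_mid's own z axis and vertical below 0.08 rad) or (horizontal distance between insert0_mid and nest2 below 0.004 m and z of insert0_mid in the frame of nest2 between 0.008 and 0.013 m and angle between insert0_mid's own z axis and vertical below 0.08 rad)) and ((horizontal distance between insert1_mid and nest0 below 0.004 m and z of insert1_mid in the frame of nest0 between 0.008 and 0.013 m and angle between insert1_mid's own z axis and vertical below 0.08 rad) or (horizontal distance between insert1_mid and nest1 below 0.004 m and z of insert1_mid in the frame of nest1 between 0.008 and 0.013 m and angle between insert1_mid's own z axis and vertical below 0.08 rad) or (horizontal distance between insert1_mid and nest2 below 0.004 m and z of insert1_mid in the frame of nest2 between 0.008 and 0.013 m and angle between insert1_mid's own z axis and vertical below 0.08 rad)) and ((horizontal distance between insert2_mid and nest0 below 0.004 m and z of insert2_mid in the frame of nest0 between 0.008 and 0.013 m and angle between insert2_mid's own z axis and vertical below 0.08 rad) or (horizontal distance between insert2_mid and nest1 below 0.004 m and z of insert2_mid in the frame of nest1 between 0.008 and 0.013 m and angle between insert2_mid's own z axis and vertical below 0.08 rad) or (horizontal distance between insert2_mid and nest2 below 0.004 m and z of insert2_mid in the frame of nest2 between 0.008 and 0.013 m and angle between insert2_mid's own z axis and vertical below 0.08 rad))), for 0.1 s.
At the end, for the whole second after the job is handed in: Every insert present lies fully home in a nest (centred within 4 mm, within 2 mm of its full depth, upright), at rest, and all three clamps stand within 0.3 rad of straight over their nests (all of step 1 and linear speed of each of insert0, insert1, insert2 below 0.02 m/s and value of joint each of wing0, wing1, wing2 below 0.3 rad); the robot touches nothing.
It fails at once if another thing on the bench is moved more than 40 mm (distance of any of screwdriver, wrench, brush, tin, blank0, blank1, collar from where it was at the start of the episode above 0.04 m).
It fails at once if the gripper or arm knocks the back plate (more than 15 N) (contact force between any of the fingers, the arm and backplate above 15 N).
Of insert0, insert1, insert2 only 2 to 3 are there at a start; the rules pass over those that are not, and their reading is None.
At some moment in a run one of insert0, insert1, insert2 may be knocked a few centimetres aside while the robot is not near it.
It also fails if it takes over 210 s, if anything falls off the work surface, if the arm or the gripper's body presses on something with over 40 N, if the wrist force passes 120 N, or if a joint passes its speed limit or range.

## Working session

There is one attempt and no reset: what is moved stays moved. The work goes in short steps, Python scripts to look and compute and a tool call to move; the robot and the scene stay as the last step left them, time stands still between calls to the robot, and variables do not carry over. Pictures are saved under pics/ and viewed, and the job is handed in when it is done.

Besides the shell and the picture viewer there is one more tool, called after "Call:" as name(argument=value, ...), one argument or row to a line, values as JSON. apply_moves: Moves the arm, as the interface text tells. Its arguments: {"type":"object","properties":{"targets":{"type":"array","items":{"type":"array","items":{"type":"number"}}},"grip_force":{"type":"number"}},"required":["targets"]}

```bash
ls; mkdir -p pics
python3 - <<'E'
from bench import robot
import cv2
s=robot.read_state();print(s)
for c in ["scene","top","wrist"]:
    p,d=robot.camera(c); cv2.imwrite(f"pics/a_{c}.png",p[:,:,::-1]); k=robot.calibration(c);print(c,k)
E
```

```text
pics
{'clock': 0.0, 'joints': array([-1.22879604,  0.62934933,  0.03847012,  1.51839738, -0.02699052,
        0.9962994 , -0.01998838]), 'qvel': array([ 2.45508355e-04, -1.44096953e-03,  4.70738523e-04, -1.25800137e-04,
        7.02283388e-05, -4.72001113e-04, -7.11573687e-04]), 'tau': array([-2.54666829e-04, -5.63404119e+01,  1.22622963e+00, -1.93448675e+01,
        1.10331227e-02,  1.06277075e-02, -6.18609931e-06]), 'position': array([0.25752142, 0.59611114, 0.23037815]), 'tool_rot': array([ 0.69313101, -0.14330529,  0.1430636 , -0.69178451]), 'force': array([-0.69632303,  0.04085815, -0.07303019]), 'wrist_torque': array([ 0.06919639, -0.06422167,  0.01221932]), 'opening': 0.08567006091893901}
scene {'fx': 576.7172836299808, 'fy': 576.7172836299808, 'cx': 316.95562141460255, 'cy': 238.21860211345094, 'k1': 0.004176994365076737, 'R': array([[ 0.58756346,  0.80910185,  0.01110728],
       [ 0.67431105, -0.48199939, -0.55944722],
       [-0.44729608,  0.33620051, -0.82879155]]), 't': array([-0.33541711, -0.38044674,  1.80710185])}
top {'fx': 525.2649175349648, 'fy': 525.2649175349648, 'cx': 307.8829678072553, 'cy': 247.81805132086305, 'k1': -0.03896306590801546, 'R': array([[ 0.01902527, -0.99940554, -0.02875073],
       [-0.9943534 , -0.01591078, -0.10491975],
       [ 0.10439993,  0.03058451, -0.99406501]]), 't': array([0.00233956, 0.58945111, 1.07778229])}
wrist {'fx': 382.6868062157091, 'fy': 382.6868062157091, 'cx': 318.29948077231035, 'cy': 242.2279159431233, 'k1': -0.05630253090336171, 'R': array([[ 0.39651985,  0.91802441, -0.00178711],
       [ 0.88359891, -0.38112098,  0.27202897],
       [ 0.24904813, -0.10944398, -0.9622874 ]]), 't': array([-0.64837964, -0.03524641,  0.37849101])}
```

View pics/a_scene.png

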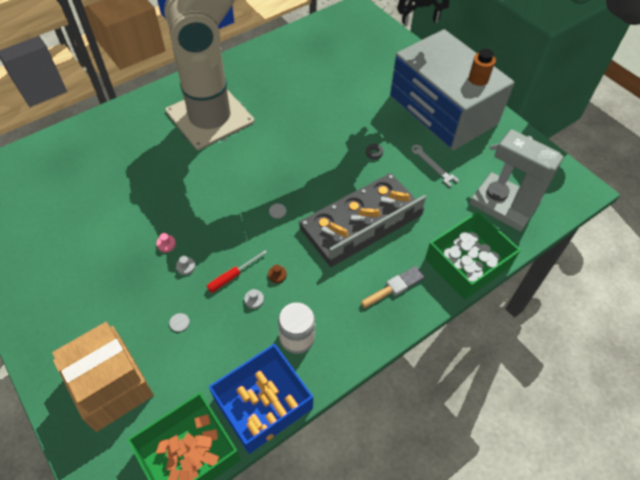

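View pics/a_top.png

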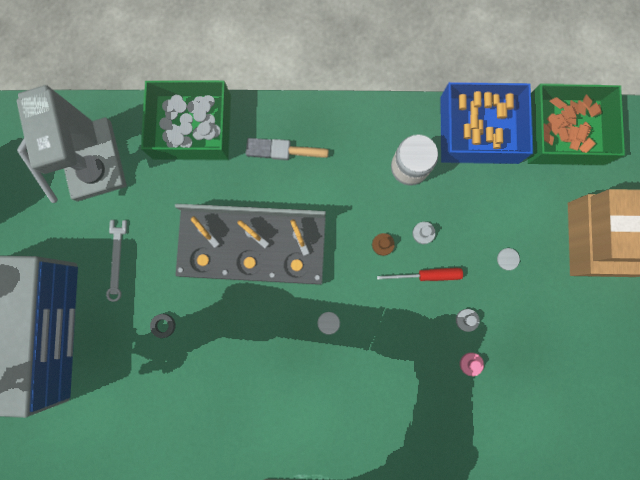

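View pics/a_wrist.png

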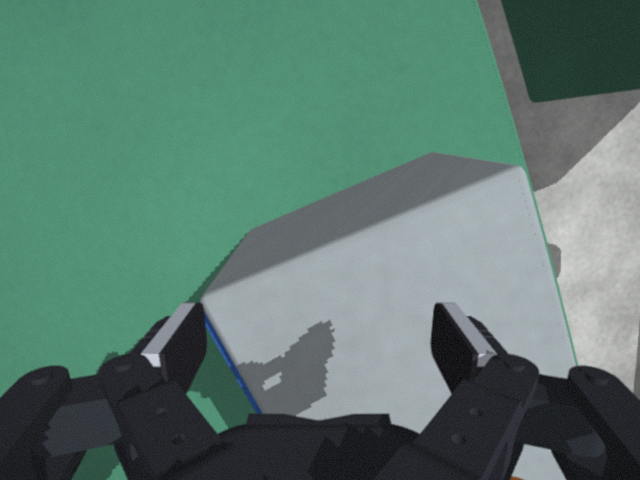

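```bash
cat > h.py <<'E'
import numpy as np, cv2
from bench import robot
from scipy.spatial.transform import Rotation as Ro
def undist(k,u,v):
    x=(u-k['cx'])/k['fx'];y=(v-k['cy'])/k['fy'];x0,y0=x,y
    for _ in range(10):
        f=1+k['k1']*(x*x+y*y);x,y=x0/f,y0/f
    return x,y
def pix2z(k,u,v,z):
    x,y=undist(k,u,v);R=np.array(k['R']);t=np.array(k['t'])
    C=-R.T@t;dv=R.T@np.array([x,y,1.]);return C+dv*(z-C[2])/dv[2]
def proj(k,X):
    c=np.array(k['R'])@np.array(X)+k['t'];x,y=c[0]/c[2],c[1]/c[2];f=1+k['k1']*(x*x+y*y)
    return np.array([k['cx']+k['fx']*x*f,k['cy']+k['fy']*y*f])
def cloud(k,d):
    v,u=np.mgrid[0:480,0:640].astype(float);x,y=undist(k,u,v)
    P=np.stack([x*d,y*d,d],-1)-k['t'];return P@np.array(k['R'])
E
python3 - <<'E'
from h import *
p,d=robot.camera('top');k=robot.calibration('top');np.savez('top0.npz',p=p,d=d)
im=p[190:300,160:345,::-1]
cv2.imwrite('pics/b1.png',cv2.resize(im,None,fx=4,fy=4,interpolation=cv2.INTER_CUBIC))
cv2.imwrite('pics/b2.png',cv2.resize(p[130:390,360:540,::-1],None,fx=2.3,fy=2.3,interpolation=cv2.INTER_CUBIC))
for q in ['insert0_mid','fixture','wing0_mid','backplate','tin','collar','blank0','wrench']:
    print(q,[(np.round(r['position'],3).tolist(),round(r['score'],2)) for r in robot.search_frame('top',q)])
C=cloud(k,d)
for n,(u,v) in dict(n0=(203,260),n1=(250,262),n2=(297,265)).items(): print(n,pix2z(k,u,v,.034),C[v,u])
for n,(u,v) in dict(a=(425,232),b=(468,320),tin=(415,155),brown=(383,243),pink=(472,365)).items(): print(n,C[v,u])
E
```

```text
insert0_mid [([0.596, -0.148, 0.011], 0.86), ([0.623, -0.231, 0.01], 0.56)]
fixture [([0.595, 0.133, 0.032], 0.8), ([0.577, -0.415, 0.004], 0.72)]
wing0_mid [([0.613, 0.222, 0.075], 0.82)]
backplate [([0.662, 0.13, 0.08], 0.59)]
tin [([0.762, -0.196, 0.107], 0.61), ([0.594, 0.129, 0.037], 0.51), ([0.555, 0.031, 0.029], 0.41)]
collar [([0.421, 0.319, 0.017], 0.75), ([0.432, -0.033, 0.009], 0.22)]
blank0 [([0.577, -0.413, 0.007], 0.73), ([0.557, 0.234, 0.032], 0.71), ([0.429, -0.028, 0.01], 0.58)]
wrench [([0.561, 0.433, 0.011], 0.7), ([0.806, 0.085, 0.02], 0.51)]
n0 [0.55954584 0.23404981 0.034     ] [0.55989836 0.23509643 0.02949327]
n1 [0.55701403 0.13400477 0.034     ] [0.55747959 0.13487083 0.02786758]
n2 [0.55237711 0.0347403  0.034     ] [0.55260218 0.03490017 0.03086104]
a [ 0.62580549 -0.23230351  0.03819914]
b [ 0.44449174 -0.31984908  0.03900309]
tin [ 0.76978636 -0.19928117  0.11150043]
brown [ 0.6009586  -0.14432509  0.04043695]
pink [ 0.35374671 -0.3262992   0.04234761]
```

View pics/b1.png

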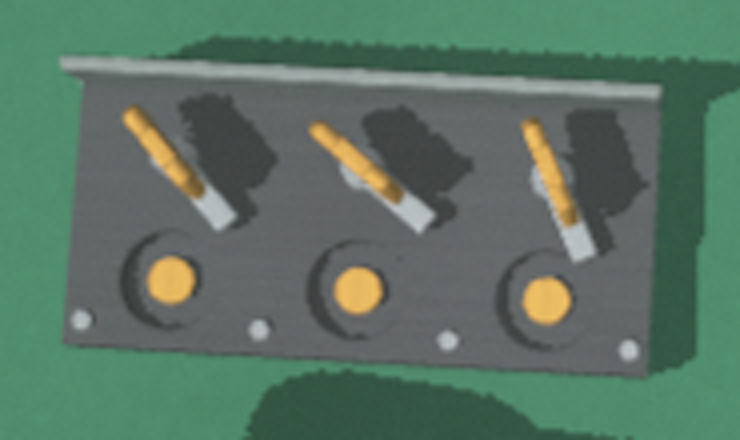

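View pics/b2.png

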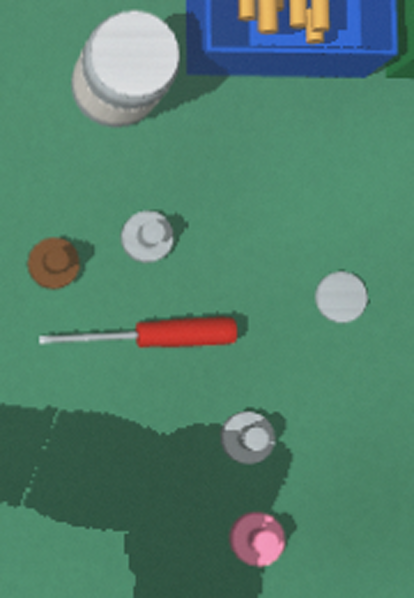

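```bash
cat >> h.py <<'E'
def goto(x,y,z,jaw=None,half=True):
    s=robot.read_state();R=Ro.from_quat(s['tool_rot']).as_matrix();p=np.array(s['position'])
    sh=R.T@(np.array([x,y,z])-p)*100
    a=R[:,2];cur=np.arctan2(a[1],a[0]);turn=0
    if jaw is not None:
        dlt=jaw-cur
        dlt=(dlt+np.pi/2)%np.pi-np.pi/2 if half else (dlt+np.pi)%(2*np.pi)-np.pi
        turn=-np.degrees(dlt)
    print('t%.2f pos'%s['clock'],p.round(4),'F',np.round(s['force'],1),'open %.4f'%s['opening'],'jaw %.1f'%np.degrees(cur),'J7 %.2f'%s['joints'][6],'| SHIFT',sh.round(2),'TURN %.1f'%turn)
    return sh,turn
E
python3 - <<'E'
from h import *
s=robot.read_state();R=Ro.from_quat(s['tool_rot']).as_matrix();print(R.round(3))
# refine nests by colour centroid of pads
z=np.load('top0.npz');p=z['p'];k=robot.calibration('top');C=cloud(k,z['d'])
hsv=cv2.cvtColor(p,cv2.COLOR_RGB2HSV)
m=((hsv[...,0]>10)&(hsv[...,0]<28)&(hsv[...,1]>110)).astype(np.uint8);m[:200]=0;m[290:]=0;m[:,:170]=0;m[:,340:]=0
n,l,st,ce=cv2.connectedComponentsWithStats(m)
for i in range(1,n):
    if st[i,4]<20: continue
    ys,xs=np.where(l==i);c=np.cov(xs,ys);w,v=np.linalg.eigh(c)
    zz=.031 if ce[i][1]>245 else .082
    # world direction
    a=pix2z(k,*(ce[i]+v[:,1]*10),zz);b=pix2z(k,*(ce[i]-v[:,1]*10),zz)
    dd=a-b;print(st[i],ce[i].round(1),pix2z(k,*ce[i],zz).round(4),'ang',np.degrees(np.arctan2(dd[1],dd[0]))%180,w.round(1))
goto(0.42,0.12,0.28,np.pi/2)
goto(0.42,0.12,0.28,0)
E
```

```text
[[ 0.918  0.     0.397]
 [-0.397  0.     0.918]
 [-0.    -1.     0.   ]]
[191 217  20  22 126] [200.  227.2] [0.6226 0.2317 0.082 ] ang 41.72024762759875 [ 1.8 59.3]
[238 221  22  19 115] [248.4 229.7] [0.619  0.1325 0.082 ] ang 50.97470736895469 [ 1.5 59.3]
[291 220  13  26 116] [297.  232.3] [0.6152 0.0336 0.082 ] ang 23.950159015453465 [ 1.5 61.9]
[197 254  12  12 109] [202.4 259.7] [0.5604 0.236  0.031 ] ang 101.26532836233852 [8.4 9.1]
[244 257  12  11 105] [249.3 262.1] [0.557 0.136 0.031] ang 89.37665581717229 [8.  8.8]
[291 259  12  12 106] [296.4 264.7] [0.5531 0.0362 0.031 ] ang 64.99171097715352 [8. 9.]
t0.60 pos [0.2578 0.5967 0.2313] F [ 0.3  0.1 -0.1] open 0.0854 jaw 66.6 J7 -0.02 | SHIFT [ 33.8   -4.87 -37.33] TURN -23.4
t0.60 pos [0.2578 0.5967 0.2313] F [ 0.3  0.1 -0.1] open 0.0854 jaw 66.6 J7 -0.02 | SHIFT [ 33.8   -4.87 -37.33] TURN 66.6
```

Run:
```python
from h import *
goto(0.53,0.135,0.26,np.pi/2)
```

```text
t0.60 pos [0.2578 0.5967 0.2313] F [ 0.3  0.1 -0.1] open 0.0854 jaw 66.6 J7 -0.02 | SHIFT [ 43.3   -2.87 -31.59] TURN -23.4
```

Call:
apply_moves(
  targets=[
    [-1,4,-3,-3,-2],
    [-1,8,-3,-6,-4],
    [-1,12,-3,-9,-7],
    [-1,16,-3,-12,-9],
    [-1,20,-3,-15,-12],
    [-1,24,-3,-18,-14],
    [-1,28,-3,-21,-16],
    [-1,32,-3,-24,-18],
    [-1,36,-3,-27,-20],
    [-1,40,-3,-29.5,-22],
    [-1,43.3,-2.9,-31.6,-23.4],
    [-1,43.3,-2.9,-31.6,-23.4],
    [-1,43.3,-2.9,-31.6,-23.4],
    [-1,43.3,-2.9,-31.6,-23.4],
    [-1,43.3,-2.9,-31.6,-23.4],
  ],
)

```text
clock: 1.85
position: [0.5314, 0.1314, 0.2603]
tool_rot: [0.707, -0.002, 0.002, -0.707]
force: [-1.0, 1.3, 0.1]
opening: 0.0854
```

Run:
```python
from h import *
goto(0.53,0.135,0.26,np.pi/2)
p,d=robot.camera('wrist');k=robot.calibration('wrist');np.savez('w1.npz',p=p,d=d,**k)
cv2.imwrite('pics/w1.png',p[:,:,::-1])
```

```text
t1.85 pos [0.5314 0.1314 0.2603] F [-1.   1.3  0.1] open 0.0854 jaw 89.6 J7 1.26 | SHIFT [-0.14  0.03  0.36] TURN -0.4
```

View pics/w1.png

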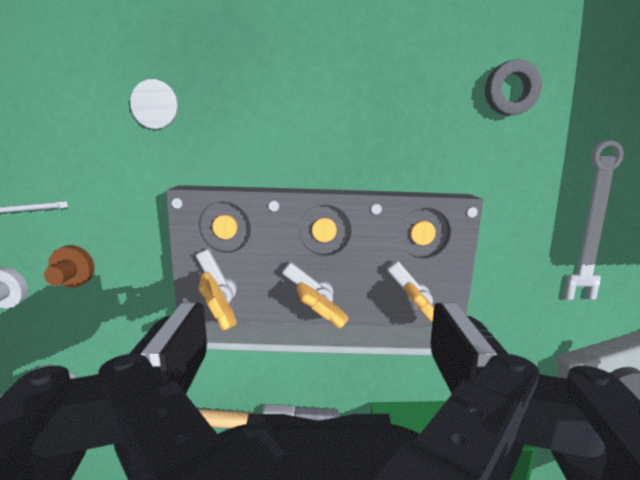

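```bash
cat >> h.py <<'E'
def blobs(p,k,zf,roi=None):
    hsv=cv2.cvtColor(p,cv2.COLOR_RGB2HSV)
    m=((hsv[...,0]>10)&(hsv[...,0]<28)&(hsv[...,1]>110)).astype(np.uint8)
    n,l,st,ce=cv2.connectedComponentsWithStats(m)
    for i in range(1,n):
        if st[i,4]<150: continue
        ys,xs=np.where(l==i);w,v=np.linalg.eigh(np.cov(xs,ys))
        zz=zf(w)
        a=pix2z(k,*(ce[i]+v[:,1]*10),zz);b=pix2z(k,*(ce[i]-v[:,1]*10),zz);dd=a-b
        print(st[i],ce[i].round(1),pix2z(k,*ce[i],zz).round(4),'ang %.1f'%(np.degrees(np.arctan2(dd[1],dd[0]))%180),w.round(1))
E
python3 - <<'E'
from h import *
z=np.load('w1.npz');k={a:z[a] for a in ['fx','fy','cx','cy','k1','R','t']}
blobs(z['p'],k,lambda w:.031 if w[1]<2*w[0] else .075)
C=cloud(k,z['d']);print(-k['R'].T@k['t'])
for (u,v) in [(225,227),(324,230),(423,233),(210,290),(320,300),(415,292)]: print(C[v,u].round(4))
# bosses / rim using depth points of wing: height .06-.09
m=(C[...,2]>.055)&(C[...,2]<.095)&(z['d']>0)&(C[...,0]<.66)&(C[...,0]>.58)
n,l,st,ce=cv2.connectedComponentsWithStats(m.astype(np.uint8))
for i in range(1,n):
    if st[i,4]>100:
        q=C[l==i];b=q[:,:2];w,v=np.linalg.eigh(np.cov(b.T));print(st[i],q.mean(0).round(4),((b.max(0)+b.min(0))/2).round(4),np.degrees(np.arctan2(v[1,1],v[0,1]))%180,q[:,2].max())
E
```

```text
[212 215  25  24 468] [224.5 226.5] [0.5492 0.0395 0.031 ] ang 77.6 [36.5 38.2]
[312 218  24  24 469] [323.7 229.6] [0.5526 0.1387 0.031 ] ang 120.0 [36.6 38.2]
[411 221  24  24 461] [422.6 232.5] [0.5557 0.2381 0.031 ] ang 125.3 [35.2 38.4]
[  45  246   49   41 1497] [ 69.1 266.8] [ 0.5921 -0.1294  0.031 ] ang 104.0 [104.1 150. ]
[ 199  273   37   57 1007] [216.4 301.7] [0.6108 0.0379 0.075 ] ang 22.6 [ 25.2 267.8]
[297 283  51  45 914] [321.5 305.2] [0.6144 0.1362 0.075 ] ang 49.9 [ 20.4 272. ]
[405 283  30  39 438] [420.2 301. ] [0.6105 0.2285 0.075 ] ang 39.2 [  9.3 141.7]
[0.46088706 0.13355016 0.40229686]
[0.5498 0.0399 0.0305]
[0.5532 0.139  0.0302]
[0.556  0.2383 0.0321]
[0.5968 0.0346 0.0805]
[0.6092 0.1348 0.0748]
[0.5998 0.2219 0.0787]
[ 199  272   37   58 1034] [0.6108 0.0382 0.0751] [0.6131 0.0372] 24.460963871641468 0.08490404971311462
[296 282  52  46 959] [0.6136 0.1359 0.076 ] [0.6154 0.1365] 51.76405122455903 0.08594027302246997
[403 282  31  41 487] [0.6087 0.2267 0.0775] [0.6131 0.2291] 41.406367798741144 0.08457817297188507
[ 207  330  224   22 3857] [0.6555 0.1273 0.0704] [0.6553 0.1339] 88.48051368759674 0.08143224152914869
```

Run:
```python
from h import *
goto(0.615,0.0357,0.13,np.radians(114))
```

```text
t1.90 pos [0.5302 0.134  0.2602] F [-0.1  1.  -0.5] open 0.0855 jaw 89.9 J7 1.26 | SHIFT [ 8.5  13.02 -9.82] TURN -24.1
```

Call:
apply_moves(
  targets=[
    [0.2,2,2,-2.5,-6],
    [0.2,4,4,-5,-12],
    [0.2,6,6,-7.5,-18],
    [0.2,8,8,-9.5,-24],
    [0.2,8.5,10.5,-10,-24],
    [0.2,8.5,13,-10,-24],
    [0.2,8.5,13,-10,-24],
    [0.2,8.5,13,-10,-24],
    [0.2,8.5,13,-10,-24],
    [0.2,8.5,13,-10,-24],
    [0.2,8.5,13,-10,-24],
  ],
)

```text
clock: 2.82
position: [0.6159, 0.036, 0.1322]
tool_rot: [0.692, 0.149, -0.147, -0.691]
force: [0.3, 0.7, 0.3]
opening: 0.0343
```

Run:
```python
from h import *
goto(0.6155,0.0345,0.062,np.radians(114))
k=robot.calibration('wrist');p,d=robot.camera('wrist');np.savez('w2.npz',p=p,d=d,**k)
cv2.imwrite('pics/w2.png',p[:,:,::-1])
blobs(p,k,lambda w:.031 if w[1]<2*w[0] else .075)
s=robot.read_state();print(proj(k,s['position']))
print(s['opening'])
```

```text
t2.82 pos [0.6159 0.036  0.1322] F [0.3 0.7 0.3] open 0.0343 jaw 114.1 J7 1.80 | SHIFT [-0.12  7.02 -0.12] TURN 0.1
[  35   70   83   72 4420] [ 78.1 105.4] [ 0.5961 -0.1359  0.031 ] ang 91.1 [300.5 430. ]
[342 132  39  38 868] [360.2 151.1] [0.5513 0.035  0.031 ] ang 3.9 [88.8 97.1]
[475 202  31  36 454] [488.4 218.8] [0.5548 0.1083 0.075 ] ang 2.4 [49.6 99.5]
[ 307  204   18  104 1611] [315.4 253.3] [0.6105 0.0313 0.075 ] ang 22.9 [ 24.7 781.4]
[590 265  36  33 871] [607.2 280.9] [0.5582 0.2328 0.031 ] ang 136.9 [64.8 83.6]
[ 440  282   44   63 1257] [459.8 314.1] [0.6102 0.1224 0.075 ] ang 53.8 [ 31.  356.2]
[ 573  342   40   85 2138] [592.  381.9] [0.6172 0.2253 0.075 ] ang 49.2 [ 72.7 423. ]
[318.79430311 310.99565071]
0.0342786352307962
```

View pics/w2.png

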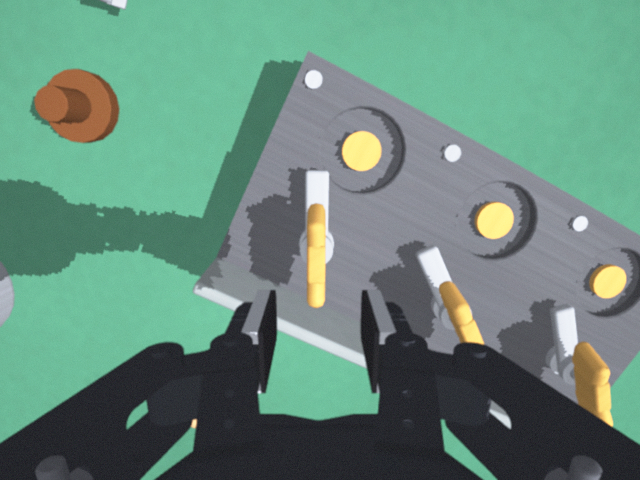

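Call:
apply_moves(
  targets=[
    [0.2,0.05,2,-0.25,0],
    [0.2,0.05,4,-0.25,0],
    [0.2,0.05,6,-0.25,0],
    [0.2,0.05,7,-0.25,0],
    [0.2,0.05,7,-0.25,0],
    [1,0.05,7,-0.25,0],
    [1,0.05,7,-0.25,0],
    [1,0.05,7,-0.25,0],
    [1,0.05,7,-0.25,0],
    [1,0.05,7,-0.25,0],
    [1,0.05,7,-0.25,0],
  ],
  grip_force=25,
)

```text
clock: 3.78
position: [0.6167, 0.0345, 0.0615]
tool_rot: [-0.691, -0.148, 0.147, 0.692]
force: [-3.0, 4.5, 5.3]
opening: 0.0094
```

Run:
```python
from h import *
goto(0.6155,0.0335,0.062,np.radians(90))
p,d=robot.camera('wrist');cv2.imwrite('pics/w3.png',p[:,:,::-1])
```

```text
t3.78 pos [0.6167 0.0345 0.0615] F [-3.   4.5  5.3] open 0.0094 jaw 114.1 J7 1.79 | SHIFT [-0.15 -0.05 -0.04] TURN 24.1
```

View pics/w3.png

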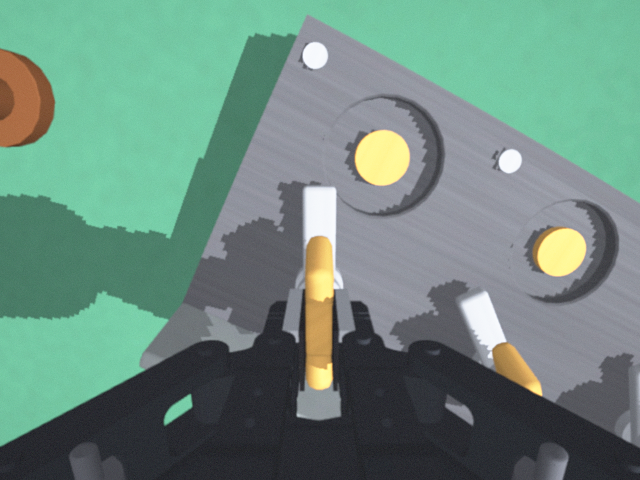

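Call:
apply_moves(
  targets=[
    [1,0,0,0,-5],
    [1,0,0,0,-10],
    [1,0,0,0,-15],
    [1,0,0,0,-20],
    [1,0,0,0,-25],
    [1,0,0,0,-30],
    [1,0,0,0,-35],
    [1,0,0,0,-40],
    [1,0,0,0,-45],
    [1,0,0,0,-47],
    [1,0,0,0,-47],
    [1,0,0,0,-47],
  ],
)

```text
clock: 4.83
position: [0.6159, 0.0353, 0.0615]
tool_rot: [-0.574, -0.412, 0.411, 0.576]
force: [-5.3, 5.6, 7.7]
opening: 0.0094
```

Run:
```python
from h import *
goto(0.6155,0.0335,0.13,np.radians(141))
p,d=robot.camera('wrist');cv2.imwrite('pics/w4.png',p[:,:,::-1])
```

```text
t4.83 pos [0.6159 0.0353 0.0615] F [-5.3  5.6  7.7] open 0.0094 jaw 161.1 J7 2.38 | SHIFT [-0.17 -6.85 -0.01] TURN 20.1
```

View pics/w4.png

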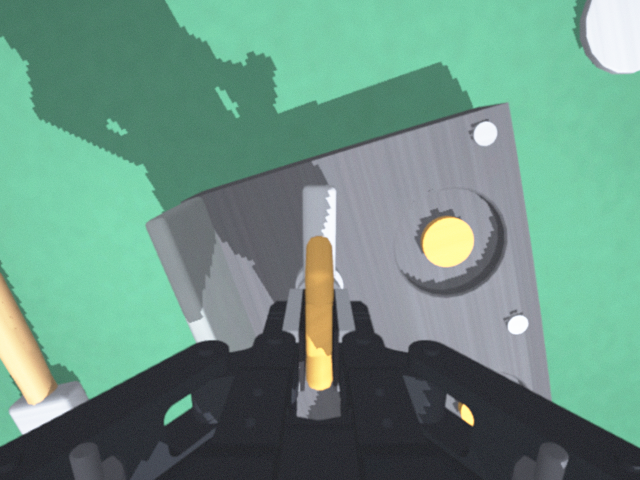

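Call:
apply_moves(
  targets=[
    [0.48,0,0,0,-47],
    [0.48,0,0,0,0],
    [0.48,0,0,0,0],
  ],
)

```text
clock: 5.13
position: [0.6173, 0.0316, 0.0608]
tool_rot: [0.577, 0.41, -0.409, -0.576]
force: [1.0, -0.3, -0.2]
opening: 0.0223
```

Call:
apply_moves(
  targets=[
    [0.48,0,-3,0,0],
    [0.48,0,-6,0,0],
    [0.48,0,-7,0,0],
    [0.48,0,-7,0,0],
    [0.48,0,-7,0,0],
  ],
)

```text
clock: 5.55
position: [0.6169, 0.0321, 0.1307]
tool_rot: [0.576, 0.411, -0.411, -0.575]
force: [-0.4, -0.3, -0.4]
opening: 0.0219
```

Run:
```python
from h import *
goto(0.619,0.135,0.13,np.radians(142))
```

```text
t5.55 pos [0.6169 0.0321 0.1307] F [-0.4 -0.3 -0.4] open 0.0219 jaw 161.1 J7 2.41 | SHIFT [9.8  0.07 3.14] TURN 19.1
```

Call:
apply_moves(
  targets=[
    [0.3,3,0,1,6],
    [0.3,6,0,2,12],
    [0.3,9,0,3,18],
    [0.3,9.8,0.1,3.1,19],
    [0.3,9.8,0.1,3.1,19],
    [0.3,9.8,0.1,3.1,19],
    [0.3,9.8,0.1,3.1,19],
    [0.3,9.8,0.1,3.1,19],
  ],
)

```text
clock: 6.22
position: [0.6189, 0.1328, 0.1286]
tool_rot: [0.636, 0.309, -0.31, -0.635]
force: [-0.1, 0.3, 0.1]
opening: 0.0298
```

Run:
```python
from h import *
goto(0.619,0.135,0.062,np.radians(142))
k=robot.calibration('wrist');p,d=robot.camera('wrist');np.savez('w5.npz',p=p,d=d,**k)
cv2.imwrite('pics/w5.png',p[:,:,::-1])
blobs(p,k,lambda w:.031 if w[1]<2*w[0] else .075)
s=robot.read_state();print(proj(k,s['position']))
```

```text
t6.22 pos [0.6189 0.1328 0.1286] F [-0.1  0.3  0.1] open 0.0298 jaw 141.9 J7 2.01 | SHIFT [0.19 6.66 0.13] TURN -0.1
[287  27  41  45 451] [306.   52.1] [0.5528 0.0367 0.031 ] ang 60.6 [124.8 128.9]
[ 170   55   64  115 3048] [202.5 112.9] [0.6141 0.0343 0.075 ] ang 71.8 [  62.6 1105.1]
[382 169  38  36 660] [398.1 184.8] [0.5591 0.1225 0.075 ] ang 1.1 [ 50.6 108.5]
[ 311  210   19  105 1715] [319.8 262.1] [0.6163 0.1306 0.075 ] ang 50.8 [ 24.9 841.2]
[460 287  31  28 153] [469.7 295.9] [0.5627 0.198  0.075 ] ang 8.3 [ 14.3 100.5]
[318.72081651 312.92905074]
```

View pics/w5.png

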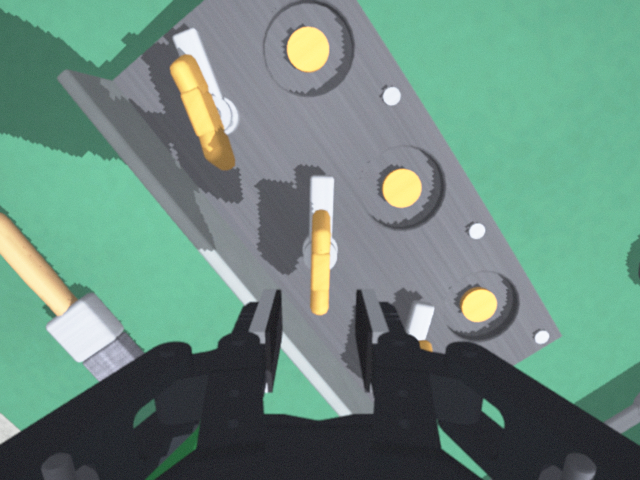

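Call:
apply_moves(
  targets=[
    [0.3,0.1,2,0.1,0],
    [0.3,0.1,4,0.1,0],
    [0.3,0.1,6,0.1,0],
    [0.3,0.1,6.6,0.1,0],
    [0.3,0.1,6.6,0.1,0],
    [1,0.1,6.6,0.1,0],
    [1,0.1,6.6,0.1,0],
    [1,0.1,6.6,0.1,0],
    [1,0.1,6.6,0.1,0],
    [1,0.1,6.6,0.1,-4],
    [1,0.1,6.6,0.1,-8],
    [1,0.1,6.6,0.1,-12],
    [1,0.1,6.6,0.1,-16],
    [1,0.1,6.6,0.1,-19],
    [1,0.1,6.6,0.1,-19],
    [1,0.1,6.6,0.1,-19],
  ],
)

```text
clock: 7.6
position: [0.6198, 0.1366, 0.0643]
tool_rot: [0.576, 0.411, -0.41, -0.575]
force: [1.7, -2.9, 2.8]
opening: 0.0093
```

Call:
apply_moves(
  targets=[
    [0.48,0,0,0,0],
    [0.48,0,0,0,0],
    [0.48,0,-2,0,0],
    [0.48,0,-5,0,0],
    [0.48,0,-8,0,0],
    [0.48,0,-12,0,0],
    [0.48,0,-15,0,0],
    [0.48,0,-15,0,0],
    [0.48,0,-15,0,0],
    [0.48,0,-15,0,0],
  ],
)

```text
clock: 8.43
position: [0.6178, 0.1373, 0.2127]
tool_rot: [-0.575, -0.41, 0.411, 0.576]
force: [-0.1, -0.1, -1.3]
opening: 0.022
```

Run:
```python
from h import *
goto(0.57,-0.232,0.24,np.radians(90))
k=robot.calibration('wrist');p,d=robot.camera('wrist')
cv2.imwrite('pics/w6.png',p[:,:,::-1])
```

```text
t8.43 pos [0.6178 0.1373 0.2127] F [-0.1 -0.1 -1.3] open 0.0220 jaw 161.1 J7 2.30 | SHIFT [-36.49  -2.72  -7.46] TURN 71.1
```

View pics/w6.png

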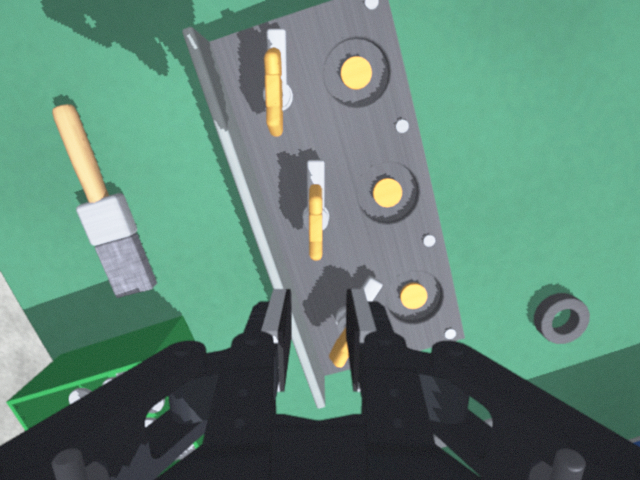

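Run:
```python
from h import *
goto(0.555,0.136,0.2,np.radians(88))
```

```text
t8.48 pos [0.6175 0.137  0.2119] F [ 1.  -0.2 -0.3] open 0.0221 jaw 161.1 J7 2.30 | SHIFT [-2.13  1.21  5.88] TURN 73.1
```

Call:
apply_moves(
  targets=[
    [0.2,-0.3,0.1,0.8,7],
    [0.2,-0.6,0.2,1.6,14],
    [0.2,-0.9,0.3,2.4,21],
    [0.2,-1.2,0.4,3.2,28],
    [0.2,-1.5,0.6,4.0,35],
    [0.2,-1.8,0.8,4.8,42],
    [0.2,-2.1,1.2,5.9,49],
    [0.2,-2.1,1.2,5.9,56],
    [0.2,-2.1,1.2,5.9,63],
    [0.2,-2.1,1.2,5.9,70],
    [0.2,-2.1,1.2,5.9,73],
    [0.2,-2.1,1.2,5.9,73],
    [0.2,-2.1,1.2,5.9,73],
    [0.2,-2.1,1.2,5.9,73],
    [0.2,-2.1,1.2,5.9,73],
    [0.2,-2.1,1.2,5.9,73],
  ],
)

```text
clock: 9.82
position: [0.556, 0.1362, 0.201]
tool_rot: [0.707, -0.012, 0.012, -0.707]
force: [-0.8, -0.3, 0.2]
opening: 0.0342
```

```bash
cat >> h.py <<'E'
def look(name):
    s=robot.read_state();k=robot.calibration('wrist');p,d=robot.camera('wrist')
    np.savez(name+'.npz',p=p,d=d,**k);cv2.imwrite(f'pics/{name}.png',p[:,:,::-1])
    print('tcp',s['position'].round(4),'qv',np.abs(s['qvel']).max().round(3),'tcp px',proj(k,s['position']).round(1))
    return s,k,p,d
E
python3 - <<'E'
from h import *
s,k,p,d=look('w7');goto(0.555,0.136,0.2,np.radians(88))
blobs(p,k,lambda w:.031 if w[1]<2*w[0] else .075)
E
```

```text
tcp [0.556  0.1362 0.201 ] qv 0.004 tcp px [319.8 311.1]
t9.87 pos [0.5561 0.1362 0.2012] F [ 0.2  0.  -1. ] open 0.0348 jaw 88.1 J7 1.22 | SHIFT [-0.11  0.12 -0.03] TURN 0.1
[185 204  30  29 671] [199.7 217.9] [0.5503 0.0364 0.031 ] ang 83.1 [51.3 55.8]
[304 204  29  29 665] [318.1 218.2] [0.554  0.1354 0.031 ] ang 132.7 [52.2 53.8]
[422 205  30  28 657] [436.8 218.6] [0.5576 0.2347 0.031 ] ang 111.6 [49.8 55. ]
[   0  247   54   48 2031] [ 25.2 270.9] [ 0.5927 -0.1293  0.031 ] ang 97.9 [145.8 195.6]
[418 279  54  60 920] [444.3 308.6] [0.6189 0.2307 0.075 ] ang 40.7 [ 13.6 419.8]
[ 156  292   75   36 1633] [191.2 309.1] [0.6127 0.0354 0.075 ] ang 73.3 [ 42.3 421.6]
[ 282  293   73   36 1497] [317.7 309.7] [0.6161 0.1331 0.075 ] ang 70.9 [ 36.4 410.6]
```

View pics/w7.png

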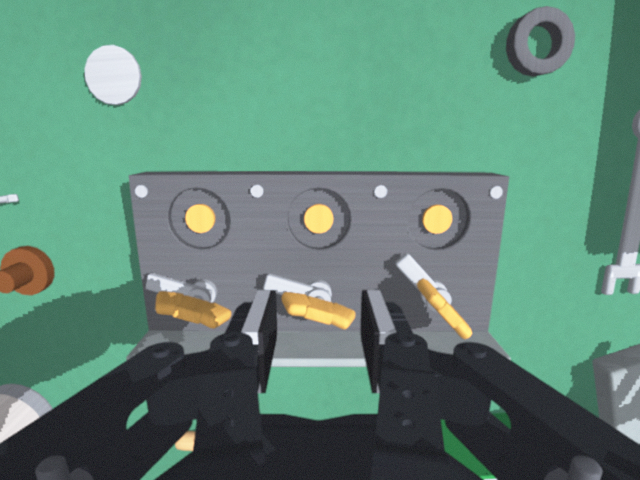

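Run:
```python
from h import *
goto(0.624,-0.2315,0.2,np.radians(88))
```

```text
t9.87 pos [0.5561 0.1362 0.2012] F [ 0.2  0.  -1. ] open 0.0348 jaw 88.1 J7 1.22 | SHIFT [  8.03   0.11 -36.52] TURN 0.1
```

Call:
apply_moves(
  targets=[
    [0,0.8,0.1,-4,0],
    [0,1.6,0.1,-8,0],
    [0,2.4,0.1,-12,0],
    [0,3.2,0.1,-16,0],
    [0,4,0.1,-20,0],
    [0,4.8,0.1,-24,0],
    [0,5.6,0.1,-28,0],
    [0,6.4,0.1,-32,0],
    [0,7.2,0.1,-35,0],
    [0,8,0.1,-36.5,0],
    [0,8,0.1,-36.5,0],
    [0,8,0.1,-36.5,0],
    [0,8,0.1,-36.5,0],
    [0,8,0.1,-36.5,0],
    [0,8,0.1,-36.5,0],
  ],
)

```text
clock: 11.12
position: [0.6237, -0.2292, 0.2005]
tool_rot: [-0.707, 0.011, -0.011, 0.707]
force: [0.3, 0.6, -0.5]
opening: 0.0427
```

```bash
cat >> h.py <<'E'
def bosses(k,d,lo=.03,hi=.046):
    C=cloud(k,d);m=((C[...,2]>lo)&(C[...,2]<hi)&(d>0)).astype(np.uint8)
    n,l,st,ce=cv2.connectedComponentsWithStats(m)
    for i in range(1,n):
        if 60<st[i,4]<6000:
            q=C[l==i];q=q[q[:,2]>np.percentile(q[:,2],95)-.006]
            b=q[:,:2];print('boss',ce[i].round(),'n',st[i,4],'mean',q.mean(0).round(4),'mid',((b.max(0)+b.min(0))/2).round(4),'ext',np.ptp(b,axis=0).round(4))
E
python3 - <<'E'
from h import *
s,k,p,d=look('w8');goto(0.624,-0.2315,0.2,np.radians(88));bosses(k,d)
E
```

```text
tcp [ 0.6237 -0.2292  0.2005] qv 0.006 tcp px [319.9 311.2]
t11.17 pos [ 0.6237 -0.2296  0.2005] F [-1.2 -1.2  0.5] open 0.0428 jaw 88.2 J7 1.82 | SHIFT [ 0.03  0.05 -0.19] TURN 0.2
boss [633. 129.] n 116 mean [0.5542 0.0297 0.0306] mid [0.5538 0.0292] ext [0.0143 0.0129]
boss [417. 190.] n 615 mean [ 0.6001 -0.1496  0.0373] mid [ 0.6004 -0.1491] ext [0.0214 0.0214]
boss [311. 225.] n 548 mean [ 0.6263 -0.2358  0.0374] mid [ 0.6265 -0.2359] ext [0.0205 0.02  ]
boss [337. 345.] n 646 mean [ 0.7368 -0.2165  0.0426] mid [ 0.7472 -0.2165] ext [0.0348 0.0636]
boss [ 32. 393.] n 676 mean [ 0.7846 -0.5134  0.0425] mid [ 0.7845 -0.5148] ext [0.0029 0.068 ]
boss [265. 394.] n 317 mean [ 0.7861 -0.2855  0.0429] mid [ 0.7951 -0.2876] ext [0.0238 0.0236]
boss [  3. 431.] n 74 mean [ 0.8328 -0.562   0.0372] mid [ 0.8332 -0.5619] ext [0.0111 0.009 ]
boss [179. 438.] n 268 mean [ 0.8393 -0.3815  0.0442] mid [ 0.8382 -0.3818] ext [0.017  0.0016]
boss [160. 468.] n 165 mean [ 0.8817 -0.4032  0.0343] mid [ 0.8864 -0.4019] ext [0.0179 0.021 ]
```

View pics/w8.png

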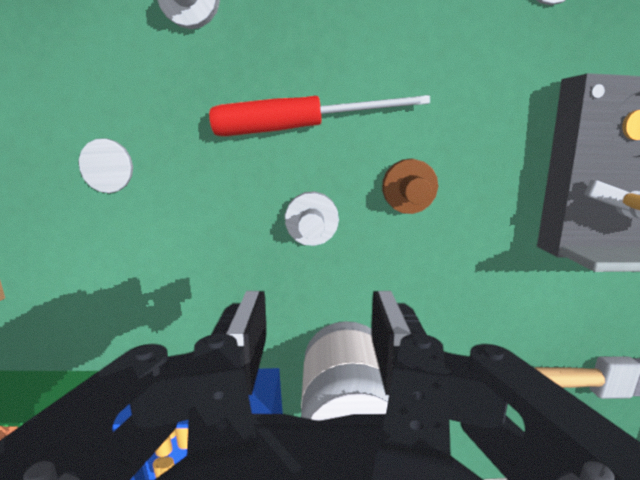

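Run:
```python
from h import *
goto(0.6263,-0.2355,0.016,np.radians(88.1))
```

```text
t11.17 pos [ 0.6237 -0.2296  0.2005] F [-1.2 -1.2  0.5] open 0.0428 jaw 88.2 J7 1.82 | SHIFT [ 0.28 18.45 -0.59] TURN 0.1
```

Call:
apply_moves(
  targets=[
    [0,0.3,3,-0.6,0],
    [0,0.3,6,-0.6,0],
    [0,0.3,9,-0.6,0],
    [0,0.3,12,-0.6,0],
    [0,0.3,13,-0.6,0],
    [0,0.3,13,-0.6,0],
    [0,0.3,13,-0.6,0],
  ],
)

```text
clock: 11.75
position: [0.6269, -0.2369, 0.0709]
tool_rot: [0.707, -0.012, 0.012, -0.707]
force: [0.1, -0.8, 1.5]
opening: 0.0426
```

Run:
```python
from h import *
s,k,p,d=look('w9');goto(0.6263,-0.2355,0.016,np.radians(88.1));bosses(k,d)
```

```text
tcp [ 0.6269 -0.2369  0.0709] qv 0.034 tcp px [319.9 311.2]
t11.80 pos [ 0.6278 -0.2374  0.072 ] F [0.9 0.1 0.7] open 0.0425 jaw 88.1 J7 1.82 | SHIFT [-0.17  5.6   0.19] TURN -0.0
boss [500. 221.] n 1791 mean [ 0.5998 -0.1498  0.0371] mid [ 0.6004 -0.1488] ext [0.0221 0.0221]
boss [322. 278.] n 1556 mean [ 0.626  -0.2359  0.0372] mid [ 0.6268 -0.2358] ext [0.0217 0.021 ]
```

View pics/w9.png

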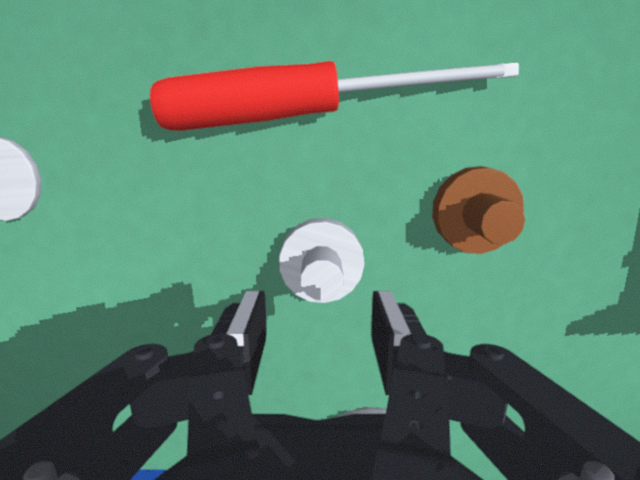

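Call:
apply_moves(
  targets=[
    [0,-0.1,3,0.15,0],
    [0,-0.1,5,0.15,0],
    [0,-0.1,5.5,0.15,0],
    [0,-0.1,5.5,0.15,0],
    [0,-0.1,5.5,0.15,0],
  ],
)

```text
clock: 12.22
position: [0.6268, -0.2362, 0.0172]
tool_rot: [0.707, -0.011, 0.013, -0.707]
force: [0.2, 0.1, 1.0]
opening: 0.0427
```

Run:
```python
from h import *
s,k,p,d=look('w10');goto(0.6262,-0.2358,0.016,np.radians(88.1))
```

```text
tcp [ 0.6268 -0.2362  0.0172] qv 0.014 tcp px [320.  311.2]
t12.27 pos [ 0.6271 -0.2364  0.0175] F [-0.6 -0.2  0.6] open 0.0427 jaw 88.0 J7 1.81 | SHIFT [-0.09  0.15  0.06] TURN -0.1
```

View pics/w10.png

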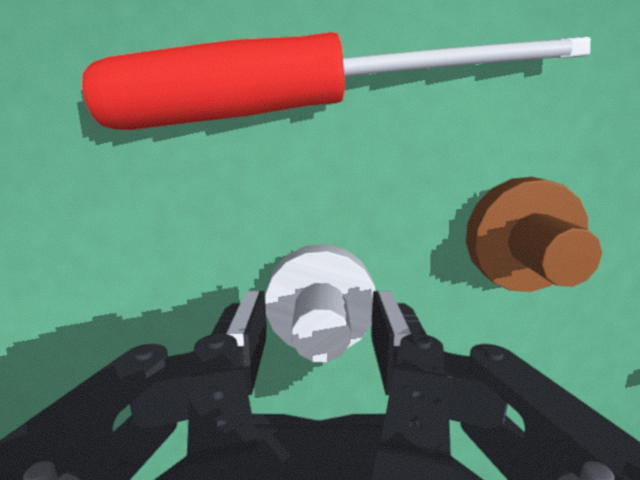

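Boss is centred between the pads (322,325). Close on it and lift.

Call:
apply_moves(
  targets=[
    [1,0,0,0,0],
    [1,0,0,0,0],
    [1,0,0,0,0],
    [1,0,0,0,0],
    [1,0,0,0,0],
    [1,0,0,0,0],
    [1,0,-2,0,0],
    [1,0,-5,0,0],
    [1,0,-8,0,0],
    [1,0,-10,0,0],
    [1,0,-10,0,0],
    [1,0,-10,0,0],
    [1,0,-10,0,0],
  ],
  grip_force=60,
)

```text
clock: 13.35
position: [0.6244, -0.2354, 0.1142]
tool_rot: [-0.707, 0.013, -0.011, 0.707]
force: [-0.8, 0.2, -3.2]
opening: 0.02
```

Run:
```python
from h import *
s,k,p,d=look('w11');goto(0.5507,0.0363,0.117,np.radians(88.1))
C=cloud(k,d);m=(np.linalg.norm(C[...,:2]-s['position'][:2],axis=-1)<.012)&(C[...,2]>.09)&(C[...,2]<.18);q=C[m];print(len(q),q[:,2].max());q=q[q[:,2]>np.percentile(q[:,2],90)-.003];b=q[:,:2];print(q.mean(0),(b.max(0)+b.min(0))/2,np.ptp(b,axis=0))
```

```text
tcp [ 0.6244 -0.2354  0.1142] qv 0.022 tcp px [319.9 311.2]
t13.40 pos [ 0.624  -0.2353  0.1136] F [-0.6 -0.3 -2.3] open 0.0205 jaw 88.0 J7 1.82 | SHIFT [-8.26 -0.29 26.89] TURN -0.1
4731 0.17992355672113788
[ 0.6244246  -0.23060613  0.15270718] [ 0.62468042 -0.23563522] [0.01449749 0.02326106]
```

View pics/w11.png

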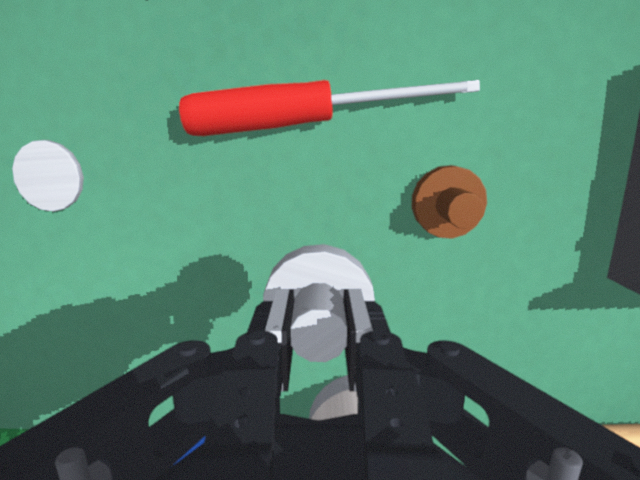

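Call:
apply_moves(
  targets=[
    [1,-0.8,-3,2.5,0],
    [1,-1.6,-6,5,0],
    [1,-2.4,-8.7,7.5,0],
    [1,-3.2,-8.7,11,0],
    [1,-4,-8.7,15,0],
    [1,-5,-8.7,19,0],
    [1,-6.5,-8.7,23,0],
    [1,-7.5,-8.7,26,0],
    [1,-8.2,-8.7,26.9,0],
    [1,-8.2,-8.7,26.9,0],
    [1,-8.2,-8.7,26.9,0],
    [1,-8.2,-8.7,26.9,0],
    [1,-8.2,-8.7,26.9,0],
    [1,-8.2,-8.7,26.9,0],
    [1,-8.2,-8.7,26.9,0],
  ],
)

```text
clock: 14.65
position: [0.553, 0.0346, 0.2021]
tool_rot: [0.707, -0.013, 0.013, -0.707]
force: [0.2, 0.6, -2.0]
opening: 0.0198
```

Run:
```python
from h import *
s,k,p,d=look('w12')
blobs(p,k,lambda w:.031 if w[1]<2*w[0] else .075);goto(0.5507,0.036,0.06,np.radians(88.1))
```

```text
tcp [0.553  0.0346 0.2021] qv 0.006 tcp px [319.9 311.2]
[306 203  29  29 662] [320.1 217.1] [0.5504 0.0354 0.031 ] ang 124.1 [52.1 53.4]
[424 203  30  29 664] [438.5 217.3] [0.554  0.1348 0.031 ] ang 116.2 [49.8 56.3]
[538 204  30  28 649] [552.7 217.6] [0.5575 0.2339 0.031 ] ang 118.7 [45.8 58.4]
[ 101  246   54   49 2047] [126.8 271. ] [ 0.5924 -0.1366  0.031 ] ang 108.3 [146.9 190. ]
[ 543  277   54   58 1091] [568.9 305.4] [0.6186 0.2292 0.075 ] ang 43.5 [ 20.6 374.4]
[ 409  291   73   36 1314] [446.7 307.8] [0.6161 0.1311 0.075 ] ang 69.3 [ 27.9 408.9]
t14.70 pos [0.5529 0.035  0.2021] F [ 0.5 -0.4 -2.8] open 0.0196 jaw 87.9 J7 1.40 | SHIFT [-0.23 14.21  0.1 ] TURN -0.2
```

View pics/w12.png

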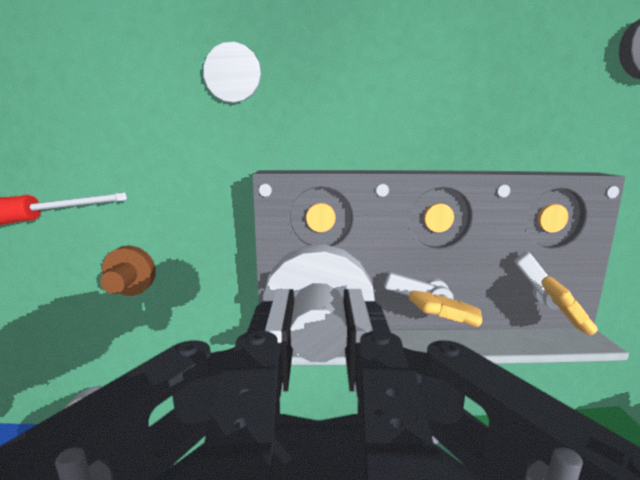

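Call:
apply_moves(
  targets=[
    [1,-0.18,3,0.05,0],
    [1,-0.18,6,0.05,0],
    [1,-0.18,9,0.05,0],
    [1,-0.18,12,0.05,0],
    [1,-0.18,14,0.05,0],
    [1,-0.18,14.4,0.05,0],
    [1,-0.18,14.4,0.05,0],
    [1,-0.18,14.4,0.05,0],
    [1,-0.18,14.4,0.05,0],
  ],
)

```text
clock: 15.45
position: [0.5524, 0.0365, 0.0598]
tool_rot: [-0.707, 0.011, -0.013, 0.707]
force: [0.1, 0.7, -2.5]
opening: 0.0201
```

Run:
```python
from h import *
s,k,p,d=look('w13');goto(0.5512,0.0354,0.048,np.radians(88.1))
```

```text
tcp [0.5524 0.0365 0.0598] qv 0.008 tcp px [319.9 311.2]
t15.50 pos [0.5524 0.0365 0.0599] F [-0.1  0.5 -2.3] open 0.0197 jaw 88.0 J7 1.38 | SHIFT [-0.12  1.19 -0.12] TURN -0.1
```

View pics/w13.png

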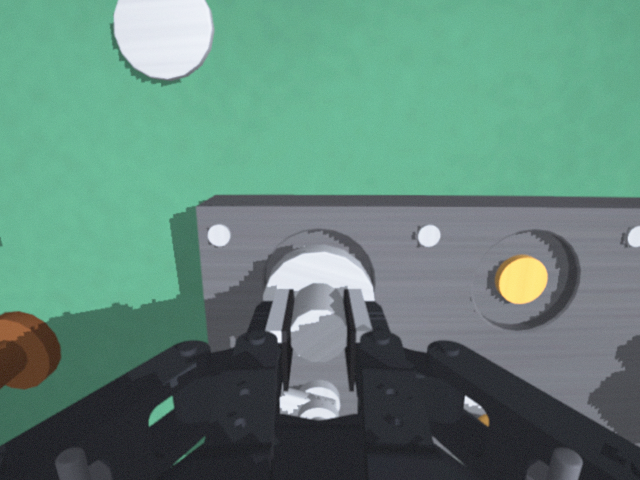

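Call:
apply_moves(
  targets=[
    [1,-0.12,0.3,-0.1,0],
    [1,-0.12,0.6,-0.1,0],
    [1,-0.12,0.8,-0.1,0],
    [1,-0.12,1.0,-0.1,0],
    [1,-0.12,1.1,-0.1,0],
    [1,-0.12,1.1,-0.1,0],
    [1,-0.12,1.1,-0.1,0],
  ],
)

```text
clock: 16.08
position: [0.5497, 0.0355, 0.0473]
tool_rot: [0.707, -0.012, 0.012, -0.707]
force: [1.0, 0.1, -0.8]
opening: 0.0197
```

Call:
apply_moves(
  targets=[
    [1,0,0.1,0,0],
    [1,0,0.2,0,0],
    [1,0,0.3,0,0],
    [1,0,0.4,0,0],
    [1,0,0.5,0,0],
    [1,0,0.5,0,0],
    [1,0,0.5,0,0],
  ],
)

```text
clock: 16.67
position: [0.5497, 0.0355, 0.0432]
tool_rot: [0.707, -0.012, 0.012, -0.707]
force: [-3.2, -0.1, 10.9]
opening: 0.0201
```

Call:
apply_moves(
  targets=[
    [1,0,0.1,0,0],
    [1,0,0.2,0,0],
    [1,0,0.3,0,0],
    [1,0,0.3,0,0],
  ],
)

```text
clock: 17.0
position: [0.5497, 0.0355, 0.043]
tool_rot: [0.707, -0.012, 0.012, -0.707]
force: [-9.3, -1.3, 38.6]
opening: 0.0197
```

Call:
apply_moves(
  targets=[
    [1,0,-0.4,0,0],
    [1,0,-0.4,0,0],
    [0.2,0,-0.4,0,0],
    [0.2,0,-0.4,0,0],
    [0.2,0,-0.4,0,0],
    [0.2,0,-3,0,0],
    [0.2,0,-6,0,0],
    [0.2,0,-10,0,0],
    [0.2,0,-14,0,0],
    [0.2,0,-16,0,0],
    [0.2,0,-16,0,0],
    [0.2,0,-16,0,0],
    [0.2,0,-16,0,0],
  ],
)

```text
clock: 18.08
position: [0.5489, 0.0354, 0.1982]
tool_rot: [0.707, -0.013, 0.011, -0.707]
force: [0.1, 0.5, 0.4]
opening: 0.0341
```

Run:
```python
from h import *
s,k,p,d=look('w14');bosses(k,d,.055,.073)
C=cloud(k,d);q=C[(np.linalg.norm(C[...,:2]-[.5504,.0354],axis=-1)<.022)&(d>0)];h=np.histogram(q[:,2],bins=np.arange(.02,.08,.002));print(dict(zip(h[1].round(3),h[0])))
p2,d2=robot.camera('top');cv2.imwrite('pics/t14.png',p2[130:390,150:550,::-1].repeat(2,0).repeat(2,1));goto(0.445,-0.318,0.2,np.radians(88.1));bosses(robot.calibration('top'),d2,.032,.044)
```

```text
tcp [0.5489 0.0354 0.1982] qv 0.019 tcp px [319.8 311.2]
boss [319. 232.] n 681 mean [0.5499 0.0352 0.0634] mid [0.5502 0.0351] ext [0.0211 0.0211]
boss [556. 303.] n 308 mean [0.6131 0.2218 0.0695] mid [0.6212 0.2285] ext [0.0456 0.0338]
boss [440. 307.] n 472 mean [0.6122 0.1271 0.0699] mid [0.6145 0.1327] ext [0.0189 0.0566]
boss [319. 308.] n 548 mean [0.6102 0.0327 0.0695] mid [0.6127 0.0336] ext [0.0213 0.057 ]
boss [558. 352.] n 1353 mean [0.6603 0.2348 0.0697] mid [0.6602 0.2355] ext [0.0058 0.102 ]
boss [318. 354.] n 1089 mean [0.6528 0.0309 0.0695] mid [0.6528 0.0315] ext [0.0045 0.0744]
boss [443. 350.] n 83 mean [0.6567 0.1366 0.0592] mid [0.6567 0.1351] ext [0.0017 0.0198]
{np.float64(0.02): np.int64(0), np.float64(0.022): np.int64(0), np.float64(0.024): np.int64(0), np.float64(0.026): np.int64(0), np.float64(0.028): np.int64(0), np.float64(0.03): np.int64(0), np.float64(0.032): np.int64(0), np.float64(0.034): np.int64(30), np.float64(0.036): np.int64(1057), np.float64(0.038): np.int64(370), np.float64(0.04): np.int64(8), np.float64(0.042): np.int64(20), np.float64(0.044
[... 2304 characters left out ...]
mid [ 0.6174 -0.5499] ext [0.1493 0.0044]
boss [203. 244.] n 2202 mean [0.5946 0.2353 0.0348] mid [0.5939 0.2325] ext [0.1434 0.1185]
boss [318. 230.] n 267 mean [ 0.6271 -0.0088  0.0349] mid [ 0.6208 -0.0067] ext [0.0686 0.0278]
boss [384. 242.] n 84 mean [ 0.6027 -0.147   0.0388] mid [ 0.6023 -0.1468] ext [0.0194 0.021 ]
boss [ 69. 333.] n 532 mean [0.4007 0.5134 0.0399] mid [0.4022 0.5151] ext [0.2995 0.0229]
boss [318. 273.] n 93 mean [ 0.5354 -0.0107  0.0349] mid [ 0.5343 -0.0097] ext [0.0379 0.0131]
boss [471. 320.] n 96 mean [ 0.4441 -0.3267  0.0378] mid [ 0.4445 -0.3268] ext [0.0205 0.0215]
boss [475. 366.] n 99 mean [ 0.3514 -0.3337  0.038 ] mid [ 0.3511 -0.3334] ext [0.0205 0.0221]
```

View pics/t14.png

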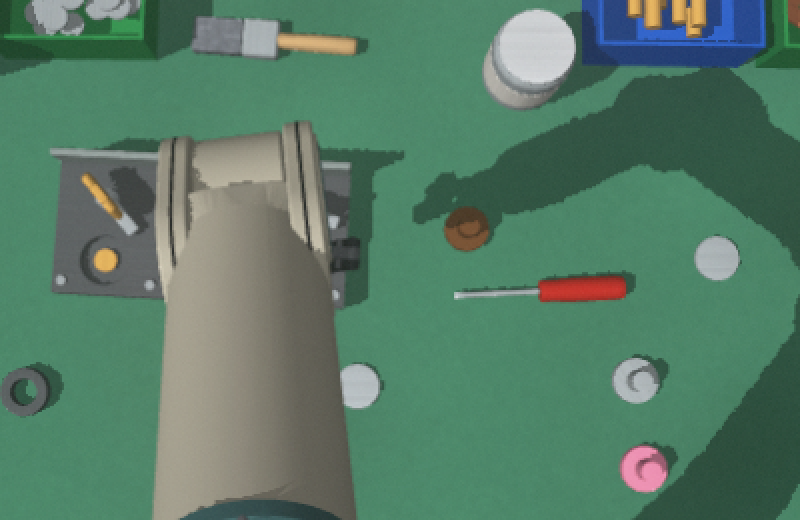

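View pics/w14.png

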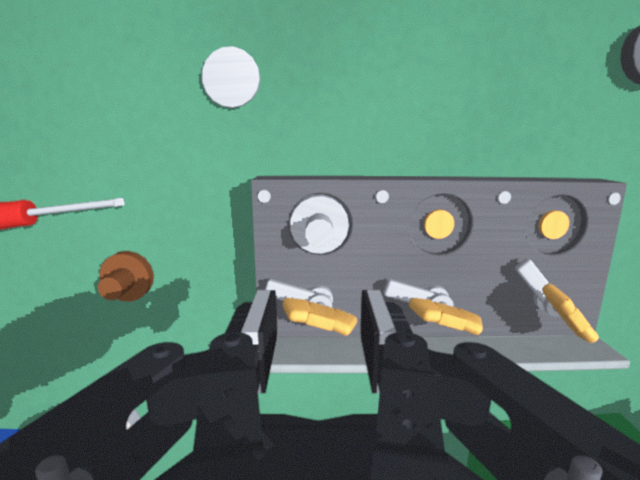

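Call:
apply_moves(
  targets=[
    [0,-1,0,-3.6,0],
    [0,-2,0,-7.4,0],
    [0,-3,0,-11,0],
    [0,-4,0,-15,0],
    [0,-5,0,-19,0],
    [0,-6,0,-23,0],
    [0,-7,0,-27,0],
    [0,-8,0,-31,0],
    [0,-9,0,-34,0],
    [0,-9.5,0,-36.2,0],
    [0,-9.5,0,-36.2,0],
    [0,-9.5,0,-36.2,0],
    [0,-9.5,0,-36.2,0],
    [0,-9.5,0,-36.2,0],
    [0,-9.5,0,-36.2,0],
    [0,-9.5,0,-36.2,0],
  ],
)

```text
clock: 19.52
position: [0.4429, -0.3218, 0.1992]
tool_rot: [-0.707, 0.011, -0.011, 0.707]
force: [-0.0, 0.0, -0.3]
opening: 0.0423
```

Run:
```python
from h import *
s,k,p,d=look('w15');bosses(k,d);goto(0.442,-0.329,0.07,np.radians(88.1))
```

```text
tcp [ 0.4429 -0.3218  0.1992] qv 0.006 tcp px [319.8 311.2]
boss [297. 104.] n 682 mean [ 0.3503 -0.3358  0.0374] mid [ 0.3503 -0.3359] ext [0.0211 0.0207]
boss [312. 221.] n 571 mean [ 0.4416 -0.3275  0.0373] mid [ 0.4419 -0.3275] ext [0.0212 0.0214]
boss [ 56. 346.] n 1170 mean [ 0.5507 -0.5684  0.0423] mid [ 0.5632 -0.5844] ext [0.0493 0.07  ]
boss [631. 393.] n 1153 mean [ 0.6521 -0.0173  0.0409] mid [ 0.6538 -0.0145] ext [0.0094 0.0202]
t19.57 pos [ 0.4428 -0.322   0.1993] F [0.3 0.2 0.3] open 0.0426 jaw 88.1 J7 2.09 | SHIFT [-0.06 12.93 -0.7 ] TURN 0.0
```

View pics/w15.png

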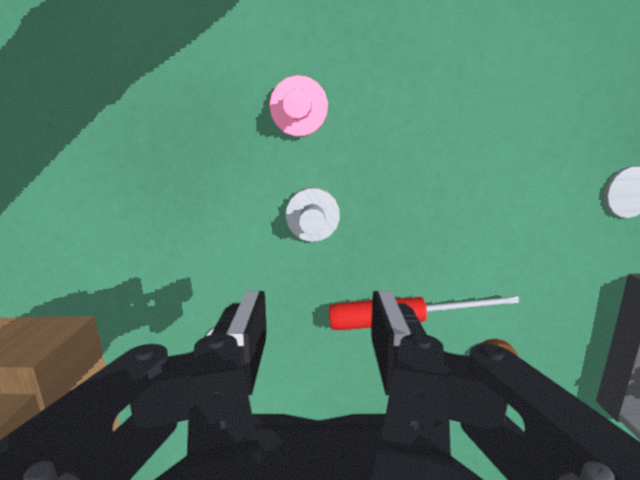

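Call:
apply_moves(
  targets=[
    [0,-0.1,3,-0.55,0],
    [0,-0.1,6,-0.55,0],
    [0,-0.1,9,-0.55,0],
    [0,-0.1,12,-0.55,0],
    [0,-0.1,14,-0.55,0],
    [0,-0.1,14,-0.55,0],
    [0,-0.1,14,-0.55,0],
    [0,-0.1,14,-0.55,0],
  ],
)

```text
clock: 20.23
position: [0.4421, -0.3288, 0.0604]
tool_rot: [0.707, -0.011, 0.013, -0.707]
force: [-0.0, -0.5, -0.7]
opening: 0.0426
```

Run:
```python
from h import *
s,k,p,d=look('w16');bosses(k,d);goto(0.4417,-0.3275,0.0172,np.radians(88.1))
```

```text
tcp [ 0.4421 -0.3288  0.0604] qv 0.021 tcp px [319.9 311.2]
boss [295.  78.] n 2385 mean [ 0.3504 -0.3358  0.0374] mid [ 0.3504 -0.3359] ext [0.0214 0.0213]
boss [322. 286.] n 1734 mean [ 0.441  -0.3275  0.0372] mid [ 0.4418 -0.3275] ext [0.0218 0.0212]
t20.28 pos [ 0.4424 -0.329   0.0608] F [ 0.1 -0.3  0.1] open 0.0430 jaw 88.1 J7 2.08 | SHIFT [-0.08  4.36  0.16] TURN -0.0
```

Call:
apply_moves(
  targets=[
    [0,-0.1,2.5,0.15,0],
    [0,-0.1,4,0.15,0],
    [0,-0.1,4.3,0.15,0],
    [0,-0.1,4.3,0.15,0],
    [0,-0.1,4.3,0.15,0],
  ],
)

```text
clock: 20.7
position: [0.4411, -0.3275, 0.0176]
tool_rot: [0.707, -0.012, 0.013, -0.707]
force: [0.3, 0.7, 0.4]
opening: 0.0429
```

Run:
```python
from h import *
s,k,p,d=look('w17');goto(0.4417,-0.3275,0.0172,np.radians(88.1))
```

```text
tcp [ 0.4411 -0.3275  0.0176] qv 0.01 tcp px [319.9 311.2]
t20.75 pos [ 0.4412 -0.3276  0.0177] F [0.2 0.1 0.3] open 0.0430 jaw 88.0 J7 2.08 | SHIFT [0.05 0.05 0.02] TURN -0.1
```

View pics/w17.png

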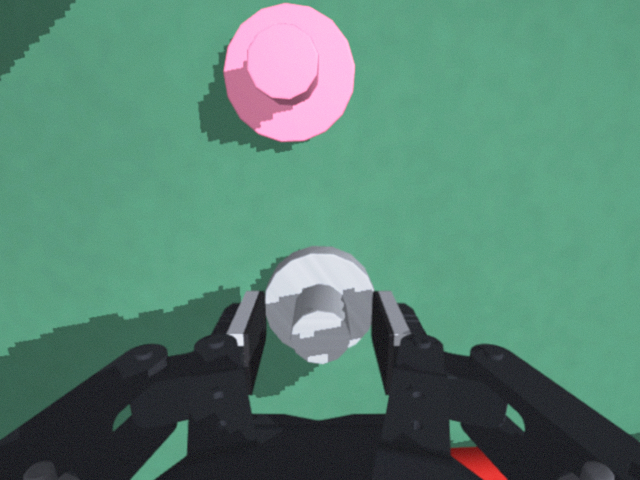

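Call:
apply_moves(
  targets=[
    [1,0,0,0,0],
    [1,0,0,0,0],
    [1,0,0,0,0],
    [1,0,0,0,0],
    [1,0,0,0,0],
    [1,0,0,0,0],
    [1,0,-2,0,0],
    [1,0,-5,0,0],
    [1,0,-8,0,0],
    [1,0,-11,0,0],
    [1,0,-14,0,0],
    [1,0,-17,0,0],
    [1,0,-18.4,0,0],
    [1,0,-18.4,0,0],
    [1,0,-18.4,0,0],
    [1,0,-18.4,0,0],
  ],
)

```text
clock: 22.08
position: [0.4392, -0.3262, 0.199]
tool_rot: [-0.706, 0.013, -0.011, 0.708]
force: [0.5, 0.1, -2.6]
opening: 0.0199
```

Run:
```python
from h import *
goto(0.5535,0.135,0.202,np.radians(88.1))
```

```text
t22.08 pos [ 0.4392 -0.3262  0.199 ] F [ 0.5  0.1 -2.6] open 0.0199 jaw 88.0 J7 2.09 | SHIFT [ 9.85 -0.25 46.49] TURN -0.1
```

Call:
apply_moves(
  targets=[
    [1,0.8,-0.2,4,0],
    [1,1.6,-0.2,8,0],
    [1,2.4,-0.2,12,0],
    [1,3.2,-0.2,16,0],
    [1,4,-0.2,20,0],
    [1,4.8,-0.2,24,0],
    [1,5.6,-0.2,28,0],
    [1,6.4,-0.2,32,0],
    [1,7.5,-0.2,36,0],
    [1,8.5,-0.2,40,0],
    [1,9.3,-0.2,43.5,0],
    [1,9.85,-0.2,46.5,0],
    [1,9.85,-0.2,46.5,0],
    [1,9.85,-0.2,46.5,0],
    [1,9.85,-0.2,46.5,0],
    [1,9.85,-0.2,46.5,0],
    [1,9.85,-0.2,46.5,0],
    [1,9.85,-0.2,46.5,0],
  ],
)

```text
clock: 23.58
position: [0.5545, 0.1329, 0.2021]
tool_rot: [0.707, -0.013, 0.013, -0.707]
force: [0.1, 0.2, -2.4]
opening: 0.0198
```

Run:
```python
from h import *
s,k,p,d=look('w18')
blobs(p,k,lambda w:.031 if w[1]<2*w[0] else .075);goto(0.5535,0.135,0.06,np.radians(88.1))
```

```text
tcp [0.5545 0.1329 0.2021] qv 0.005 tcp px [319.9 311.2]
[308 206  29  29 658] [322.3 219.6] [0.554  0.1354 0.031 ] ang 94.3 [51.8 53.1]
[426 206  30  29 660] [440.3 219.7] [0.5576 0.2346 0.031 ] ang 114.7 [49.5 55.9]
[   0  248   58   48 2090] [ 28.9 273. ] [ 0.5929 -0.1308  0.031 ] ang 101.9 [139.6 217.8]
[422 280  54  59 910] [448.4 309.5] [0.6189 0.2308 0.075 ] ang 40.8 [ 13.2 420.8]
[ 161  293   75   37 1609] [196.3 310.4] [0.6127 0.0353 0.075 ] ang 73.0 [ 41.5 420.5]
t23.63 pos [0.5546 0.1332 0.2023] F [ 0.7 -1.  -2.1] open 0.0200 jaw 87.9 J7 1.22 | SHIFT [-0.11 14.23  0.18] TURN -0.2
```

View pics/w18.png

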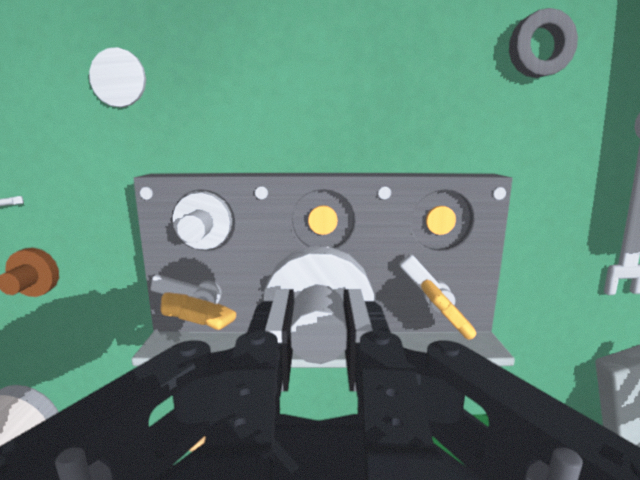

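Call:
apply_moves(
  targets=[
    [1,-0.14,3,0.2,0],
    [1,-0.14,6,0.2,0],
    [1,-0.14,9,0.2,0],
    [1,-0.14,12,0.2,0],
    [1,-0.14,14,0.2,0],
    [1,-0.14,14.3,0.2,0],
    [1,-0.14,14.3,0.2,0],
    [1,-0.14,14.3,0.2,0],
    [1,-0.14,14.3,0.2,0],
  ],
)

```text
clock: 24.38
position: [0.5547, 0.1367, 0.061]
tool_rot: [-0.707, 0.011, -0.013, 0.707]
force: [0.0, 0.0, -2.1]
opening: 0.0197
```

Run:
```python
from h import *
s,k,p,d=look('w19');goto(0.5532,0.1353,0.048,np.radians(88.1))
```

```text
tcp [0.5547 0.1367 0.061 ] qv 0.007 tcp px [319.8 311.1]
t24.43 pos [0.5547 0.1368 0.0611] F [ 0.6  0.5 -2.4] open 0.0197 jaw 88.0 J7 1.20 | SHIFT [-0.15  1.31 -0.15] TURN -0.1
```

View pics/w19.png

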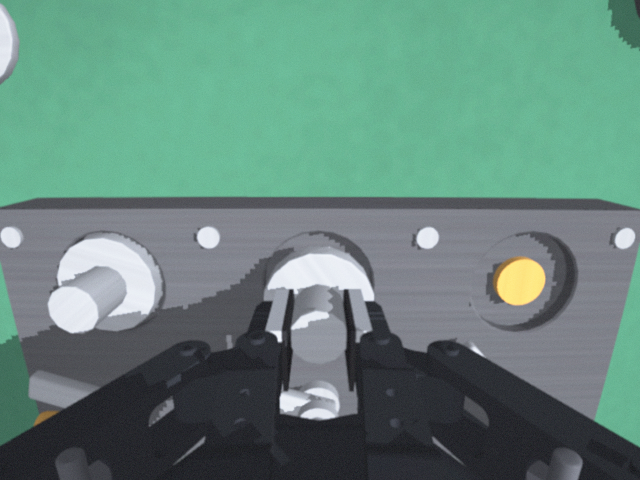

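Symmetric with the nest. Lower onto the pad.

Call:
apply_moves(
  targets=[
    [1,-0.15,0.4,-0.1,0],
    [1,-0.15,0.7,-0.1,0],
    [1,-0.15,0.9,-0.1,0],
    [1,-0.15,1.1,-0.1,0],
    [1,-0.15,1.2,-0.1,0],
    [1,-0.15,1.2,-0.1,0],
    [1,-0.15,1.2,-0.1,0],
  ],
)

```text
clock: 25.02
position: [0.5518, 0.1355, 0.0474]
tool_rot: [0.707, -0.012, 0.012, -0.707]
force: [-0.3, -0.9, 1.1]
opening: 0.0198
```

Call:
apply_moves(
  targets=[
    [1,0,0.1,0,0],
    [1,0,0.2,0,0],
    [1,0,0.3,0,0],
    [1,0,0.4,0,0],
    [1,0,0.5,0,0],
    [1,0,0.6,0,0],
    [1,0,0.6,0,0],
    [1,0,0.6,0,0],
  ],
)

```text
clock: 25.68
position: [0.5518, 0.1355, 0.0435]
tool_rot: [-0.707, 0.012, -0.012, 0.707]
force: [-6.0, -1.1, 23.6]
opening: 0.0196
```

Call:
apply_moves(
  targets=[
    [1,0,0.1,0,0],
    [1,0,0.15,0,0],
    [1,0,0.15,0,0],
  ],
)

```text
clock: 25.93
position: [0.5519, 0.1355, 0.0435]
tool_rot: [-0.707, 0.012, -0.013, 0.707]
force: [-9.7, -1.8, 36.3]
opening: 0.0198
```

Call:
apply_moves(
  targets=[
    [1,0,-0.3,0,0],
    [1,0,-0.3,0,0],
    [0.2,0,-0.3,0,0],
    [0.2,0,-0.3,0,0],
    [0.2,0,-0.3,0,0],
    [0.2,0,-3,0,0],
    [0.2,0,-6,0,0],
    [0.2,0,-10,0,0],
    [0.2,0,-14,0,0],
    [0.2,0,-16,0,0],
    [0.2,0,-16,0,0],
    [0.2,0,-16,0,0],
    [0.2,0,-16,0,0],
  ],
)

```text
clock: 27.02
position: [0.5509, 0.1352, 0.1986]
tool_rot: [0.707, -0.013, 0.011, -0.707]
force: [-0.2, -0.3, -0.2]
opening: 0.0338
```

Run:
```python
from h import *
s,k,p,d=look('w20');bosses(k,d,.055,.073)
C=cloud(k,d)
for c in [(.5504,.0354),(.554,.1354)]:
    q=C[(np.linalg.norm(C[...,:2]-c,axis=-1)<.022)&(d>0)];print(np.median(q[q[:,2]<.045,2]),np.median(q[q[:,2]>.058,2]))
goto(0.619,0.136,0.13,np.radians(161))
p2,d2=robot.camera('scene');cv2.imwrite('pics/s20.png',p2[:,:,::-1])
```

```text
tcp [0.5509 0.1352 0.1986] qv 0.02 tcp px [319.9 311.3]
boss [188. 234.] n 705 mean [0.5499 0.0358 0.0632] mid [0.5505 0.0352] ext [0.0216 0.0209]
boss [319. 233.] n 677 mean [0.5529 0.1351 0.0634] mid [0.5533 0.135 ] ext [0.0213 0.0213]
boss [429. 294.] n 164 mean [0.6024 0.2175 0.0697] mid [0.609  0.2249] ext [0.023 0.028]
boss [196. 309.] n 660 mean [0.6106 0.036  0.0698] mid [0.6128 0.0338] ext [0.0223 0.055 ]
boss [319. 310.] n 553 mean [0.6136 0.1322 0.0697] mid [0.6161 0.1337] ext [0.0216 0.0562]
boss [192. 351.] n 63 mean [0.6526 0.0244 0.0581] mid [0.6526 0.0259] ext [0.0026 0.0184]
boss [318. 356.] n 1118 mean [0.6564 0.1307 0.0696] mid [0.6563 0.131 ] ext [0.0042 0.0751]
boss [477. 468.] n 259 mean [0.7846 0.2783 0.0689] mid [0.7846 0.2781] ext [0.0039 0.0159]
0.037604392151793786 0.0633971510991351
0.037523101681576985 0.27755541511109866
t27.07 pos [0.5507 0.1352 0.1981] F [-0.1 -0.6  0.4] open 0.0342 jaw 88.0 J7 1.21 | SHIFT [6.85 6.79 0.32] TURN -73.0
```

View pics/w20.png

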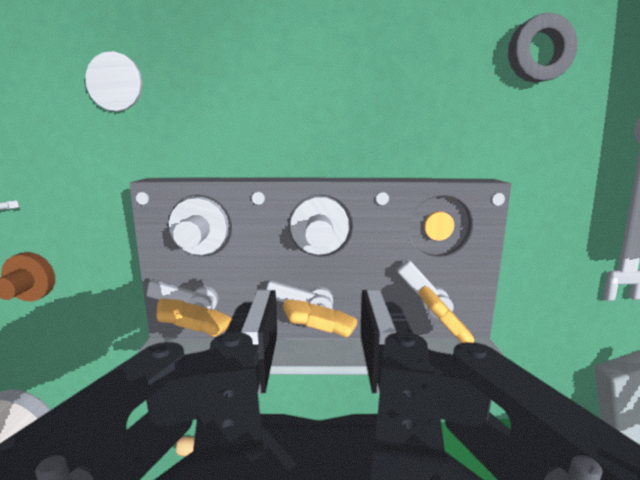

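View pics/s20.png

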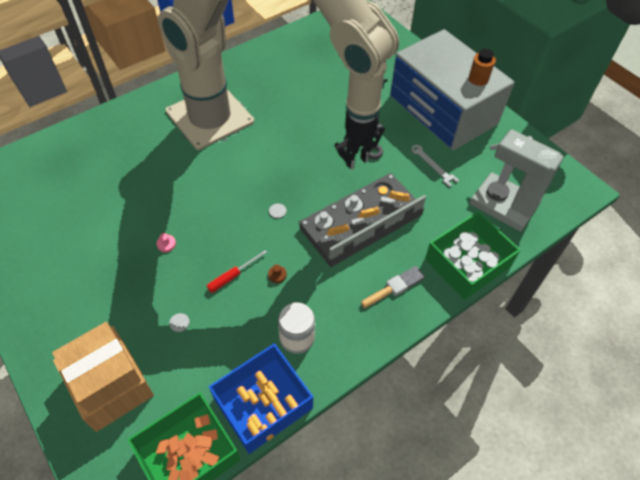

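Call:
apply_moves(
  targets=[
    [0.48,1,0,0,-7],
    [0.48,2,0,0,-14],
    [0.48,3,0,0.1,-21],
    [0.48,4,0,0.2,-28],
    [0.48,5,0,0.3,-35],
    [0.48,6,0,0.3,-42],
    [0.48,6.8,0,0.3,-49],
    [0.48,6.8,1,0.2,-56],
    [0.48,6.8,3,0.2,-63],
    [0.48,6.8,5,0.2,-70],
    [0.48,6.8,6.8,0.2,-73],
    [0.48,6.8,6.8,0.2,-73],
    [0.48,6.8,6.8,0.2,-73],
    [0.48,6.8,6.8,0.2,-73],
    [0.48,6.8,6.8,0.2,-73],
    [0.48,6.8,6.8,0.2,-73],
  ],
)

```text
clock: 28.45
position: [0.6205, 0.1355, 0.133]
tool_rot: [0.576, 0.411, -0.41, -0.575]
force: [0.7, -0.2, 0.7]
opening: 0.0226
```

Run:
```python
from h import *
s,k,p,d=look('w21');blobs(p,k,lambda w:.031 if w[1]<2*w[0] else .075);goto(0.6185,0.135,0.062,np.radians(161))
```

```text
tcp [0.6205 0.1355 0.133 ] qv 0.006 tcp px [317.9 311.9]
[ 248   14   28  123 2665] [261.9  75.5] [0.6147 0.0341 0.075 ] ang 72.0 [  45.9 1142.2]
[ 312  203   18  103 1682] [320.1 255.1] [0.6176 0.1304 0.075 ] ang 71.5 [ 24.7 840.5]
[427 324  34  26 233] [439.7 335.1] [0.5604 0.2288 0.031 ] ang 1.9 [47.3 85.1]
[341 392  21  24 319] [353.1 405. ] [0.63   0.2302 0.075 ] ang 42.8 [17.5 45.2]
t28.50 pos [0.6204 0.1355 0.1329] F [-0.6  0.1  0.3] open 0.0220 jaw 161.0 J7 2.25 | SHIFT [-0.12  7.09  0.18] TURN 0.0
```

View pics/w21.png

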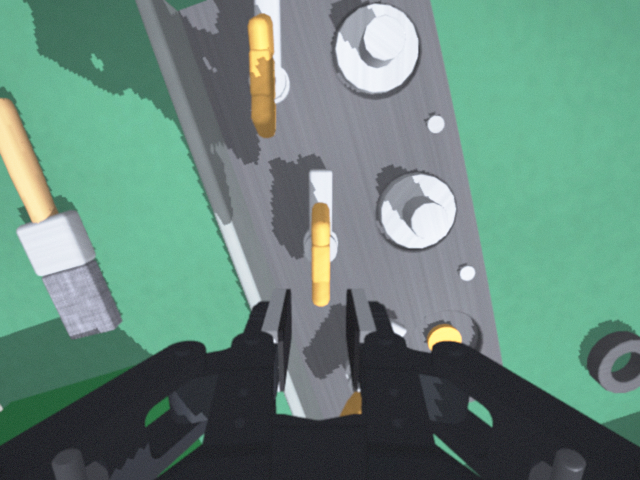

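Call:
apply_moves(
  targets=[
    [0.45,-0.05,2,0.1,0],
    [0.45,-0.05,4,0.1,0],
    [0.45,-0.05,6,0.1,0],
    [0.45,-0.05,7,0.1,0],
    [0.45,-0.05,7,0.1,0],
    [0.45,-0.05,7,0.1,0],
    [1,-0.05,7,0.1,0],
    [1,-0.05,7,0.1,0],
    [1,-0.05,7,0.1,0],
    [1,-0.05,7,0.1,0],
  ],
  grip_force=25,
)

```text
clock: 29.33
position: [0.6196, 0.1355, 0.0632]
tool_rot: [0.576, 0.412, -0.41, -0.575]
force: [-1.3, 0.7, 5.9]
opening: 0.0092
```

Call:
apply_moves(
  targets=[
    [1,0,0,0,5],
    [1,0,0,0,10],
    [1,0,0,0,15],
    [1,0,0,0,20],
    [1,0,0,0,25],
    [1,0,0,0,30],
    [1,0,0,0,35],
    [1,0,0,0,40],
    [1,0,0,0,45],
    [1,0,0,0,50],
    [1,0,0,0,55],
    [1,0,0,0,60],
    [1,0,0,0,65],
    [1,0,0,0,70],
    [1,0,0,0,73],
    [1,0,0,0,73],
    [1,0,0,0,73],
  ],
)

```text
clock: 30.75
position: [0.6206, 0.134, 0.0632]
tool_rot: [0.707, -0.011, 0.013, -0.707]
force: [0.6, -3.0, 6.3]
opening: 0.0091
```

Run:
```python
from h import *
s,k,p,d=look('w22');goto(0.6165,0.035,0.13,np.radians(161))
```

```text
tcp [0.6206 0.134  0.0632] qv 0.007 tcp px [319.9 311.2]
t30.80 pos [0.6206 0.134  0.0632] F [ 1.1 -3.2  6.3] open 0.0093 jaw 88.0 J7 1.29 | SHIFT [-0.04 -6.67 -9.91] TURN -73.0
```

View pics/w22.png

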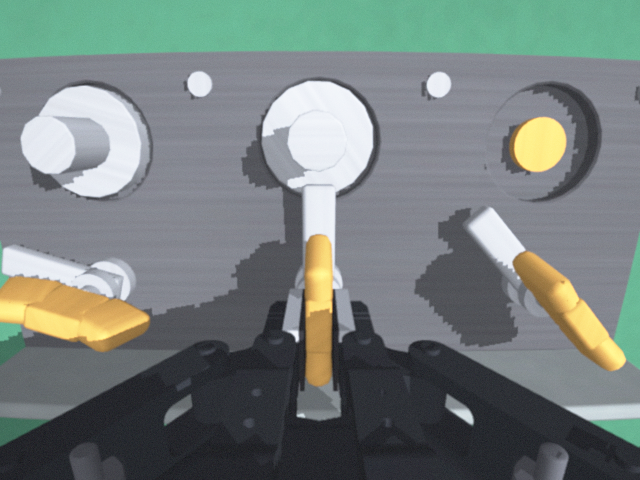

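Call:
apply_moves(
  targets=[
    [0.45,0,0,0,0],
    [0.45,0,0,0,0],
    [0.45,0,0,0,0],
    [0.45,0,-3,0,0],
    [0.45,0,-6,0,0],
    [0.45,0,-7,0,0],
    [0.45,0,-7,0,0],
    [0.45,0,-7,0,0],
  ],
)

```text
clock: 31.47
position: [0.6185, 0.1353, 0.1318]
tool_rot: [-0.707, 0.012, -0.012, 0.707]
force: [-0.1, -0.7, 0.5]
opening: 0.0234
```

Run:
```python
from h import *
goto(0.6235,0.2345,0.132,np.radians(132))
```

```text
t31.47 pos [0.6185 0.1353 0.1318] F [-0.1 -0.7  0.5] open 0.0234 jaw 88.1 J7 1.29 | SHIFT [ 0.17 -0.02  9.94] TURN -43.9
```

Call:
apply_moves(
  targets=[
    [0.3,0,0,2,-7],
    [0.3,0.1,0,5,-14],
    [0.3,0.2,0,8,-21],
    [0.3,0.2,0,9.9,-28],
    [0.3,0.2,0,9.9,-35],
    [0.3,0.2,0,9.9,-42],
    [0.3,0.2,0,9.9,-44],
    [0.3,0.2,0,9.9,-44],
    [0.3,0.2,0,9.9,-44],
    [0.3,0.2,0,9.9,-44],
    [0.3,0.2,0,9.9,-44],
  ],
)

```text
clock: 32.38
position: [0.6237, 0.2337, 0.1312]
tool_rot: [0.66, 0.253, -0.254, -0.66]
force: [-0.5, -0.3, -0.1]
opening: 0.03
```

Run:
```python
from h import *
s,k,p,d=look('w23');blobs(p,k,lambda w:.031 if w[1]<2*w[0] else .075);goto(0.6235,0.2345,0.062,np.radians(132))
```

```text
tcp [0.6237 0.2337 0.1312] qv 0.005 tcp px [318.7 312. ]
[  12    0   65   52 1831] [47.2 22.4] [0.6193 0.0526 0.075 ] ang 88.2 [ 70.6 324.8]
[ 140   86   86   92 2924] [183.1 129.4] [0.6153 0.1345 0.075 ] ang 177.4 [ 69.5 894.4]
[ 371  152   39   39 1076] [389.4 171.1] [0.5585 0.2348 0.031 ] ang 147.8 [91.5 94.6]
[ 311  206   19  104 1691] [320.  257.3] [0.6194 0.2308 0.075 ] ang 41.4 [ 24.3 820.3]
t32.43 pos [0.6238 0.2338 0.1314] F [ 0.2  0.1 -0.3] open 0.0296 jaw 132.0 J7 1.76 | SHIFT [0.02 6.94 0.07] TURN 0.0
```

View pics/w23.png

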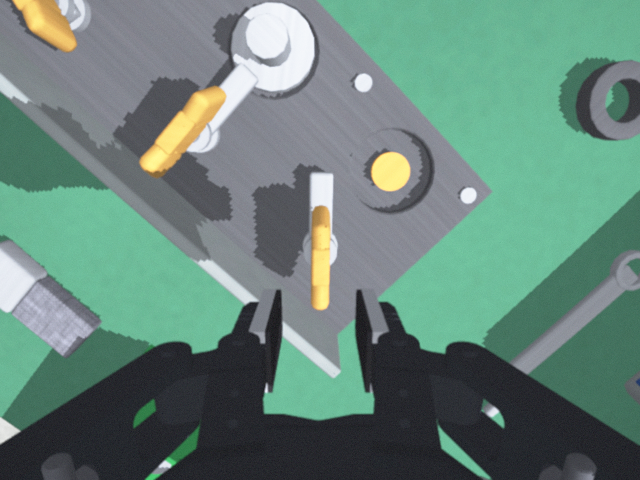

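Call:
apply_moves(
  targets=[
    [0.3,0,2,0.1,0],
    [0.3,0,4,0.1,0],
    [0.3,0,6,0.1,0],
    [0.3,0,6.9,0.1,0],
    [0.3,0,6.9,0.1,0],
    [0.3,0,6.9,0.1,0],
    [1,0,6.9,0.1,0],
    [1,0,6.9,0.1,0],
    [1,0,6.9,0.1,0],
    [1,0,6.9,0.1,0],
    [1,0,6.9,0.1,0],
  ],
)

```text
clock: 33.35
position: [0.6242, 0.2353, 0.0643]
tool_rot: [-0.66, -0.255, 0.253, 0.66]
force: [0.4, 0.3, 6.8]
opening: 0.0095
```

Call:
apply_moves(
  targets=[
    [1,0,0,0,5],
    [1,0,0,0,10],
    [1,0,0,0,15],
    [1,0,0,0,20],
    [1,0,0,0,25],
    [1,0,0,0,30],
    [1,0,0,0,35],
    [1,0,0,0,40],
    [1,0,0,0,43.5],
    [1,0,0,0,43.5],
    [1,0,0,0,43.5],
  ],
)

```text
clock: 34.27
position: [0.6248, 0.2339, 0.0643]
tool_rot: [0.707, -0.008, 0.01, -0.707]
force: [0.3, -1.3, 5.9]
opening: 0.0094
```

Call:
apply_moves(
  targets=[
    [0.45,0,0,0,0],
    [0.45,0,0,0,0],
    [0.45,0,0,0,0],
    [0.45,0,-3,0,0],
    [0.45,0,-6,0,0],
    [0.45,0,-7,0,0],
    [0.45,0,-7,0,0],
    [0.45,0,-7,0,0],
  ],
)

```text
clock: 34.93
position: [0.6233, 0.2347, 0.1329]
tool_rot: [-0.707, 0.009, -0.009, 0.707]
force: [-0.4, 0.1, -0.6]
opening: 0.0236
```

Run:
```python
from h import *
look('w24')
goto(0.6165,0.0355,0.132,np.radians(162))
```

```text
tcp [0.6233 0.2347 0.1329] qv 0.031 tcp px [319.9 311.2]
t34.98 pos [0.6226 0.2344 0.1318] F [ 0.6 -0.9 -0.3] open 0.0234 jaw 88.5 J7 1.17 | SHIFT [-1.00e-01 -1.00e-02 -1.99e+01] TURN -73.5
```

View pics/w24.png

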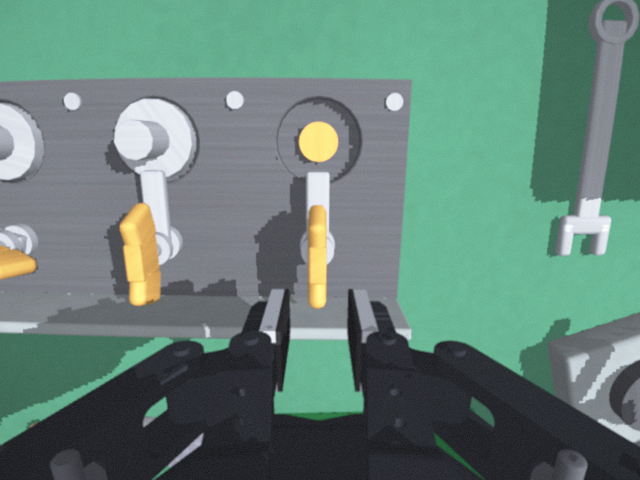

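Call:
apply_moves(
  targets=[
    [0.48,0,0,-3,-7],
    [0.48,0,0,-6,-14],
    [0.48,0,0,-9,-21],
    [0.48,0,0,-12,-28],
    [0.48,0,0,-15,-35],
    [0.48,0,0,-18,-42],
    [0.48,0,0,-19.9,-49],
    [0.48,-0.1,0,-19.9,-56],
    [0.48,-0.1,0,-19.9,-63],
    [0.48,-0.1,0,-19.9,-70],
    [0.48,-0.1,0,-19.9,-73],
    [0.48,-0.1,0,-19.9,-73],
    [0.48,-0.1,0,-19.9,-73],
    [0.48,-0.1,0,-19.9,-73],
    [0.48,-0.1,0,-19.9,-73],
  ],
)

```text
clock: 36.23
position: [0.617, 0.0358, 0.1322]
tool_rot: [-0.574, -0.413, 0.413, 0.574]
force: [0.0, -0.2, -0.4]
opening: 0.0225
```

Run:
```python
from h import *
s,k,p,d=look('w25');blobs(p,k,lambda w:.031 if w[1]<2*w[0] else .075);goto(0.6165,0.0345,0.062,np.radians(162))
```

```text
tcp [0.617  0.0358 0.1322] qv 0.007 tcp px [317.8 311.9]
[ 312  203   18  104 1679] [320.1 255. ] [0.6139 0.0304 0.075 ] ang 71.5 [ 24.2 837.9]
[ 319  388   43   31 1000] [341.2 403.6] [0.6321 0.1265 0.075 ] ang 173.0 [ 51.6 129.2]
t36.28 pos [0.6171 0.0359 0.1324] F [0.3 0.1 0.1] open 0.0224 jaw 161.5 J7 2.43 | SHIFT [-0.15  7.04  0.01] TURN -0.5
```

View pics/w25.png

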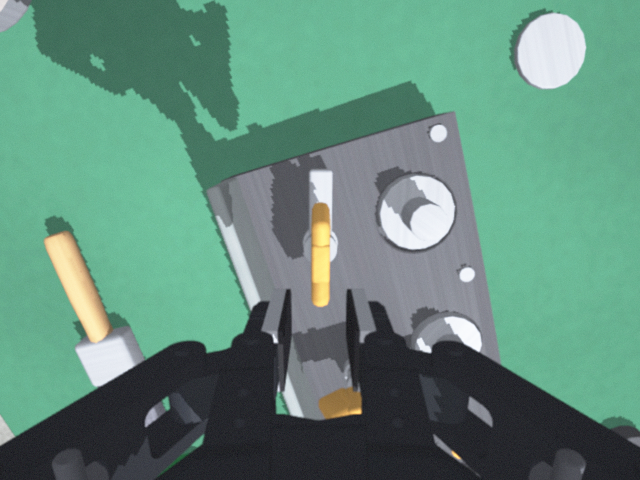

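Wing at u=320 between pads (291/347): aligned. Same sequence as before.

Call:
apply_moves(
  targets=[
    [0.45,-0.05,2,0.1,0],
    [0.45,-0.05,4,0.1,0],
    [0.45,-0.05,6,0.1,0],
    [0.45,-0.05,6.9,0.1,0],
    [0.45,-0.05,6.9,0.1,0],
    [0.45,-0.05,6.9,0.1,0],
    [1,-0.05,6.9,0.1,0],
    [1,-0.05,6.9,0.1,0],
    [1,-0.05,6.9,0.1,0],
    [1,-0.05,6.9,0.1,0],
  ],
)

```text
clock: 37.12
position: [0.6162, 0.0362, 0.065]
tool_rot: [-0.574, -0.414, 0.413, 0.574]
force: [-3.3, 1.0, 6.1]
opening: 0.0092
```

Call:
apply_moves(
  targets=[
    [1,0,0,0,5],
    [1,0,0,0,10],
    [1,0,0,0,15],
    [1,0,0,0,20],
    [1,0,0,0,25],
    [1,0,0,0,30],
    [1,0,0,0,35],
    [1,0,0,0,40],
    [1,0,0,0,45],
    [1,0,0,0,50],
    [1,0,0,0,55],
    [1,0,0,0,60],
    [1,0,0,0,65],
    [1,0,0,0,70],
    [1,0,0,0,73],
    [1,0,0,0,73],
    [1,0,0,0,73],
  ],
)

```text
clock: 38.53
position: [0.6176, 0.034, 0.065]
tool_rot: [0.708, -0.008, 0.01, -0.706]
force: [-0.4, -3.6, 6.5]
opening: 0.0096
```

Call:
apply_moves(
  targets=[
    [0.45,0,0,0,0],
    [0.45,0,0,0,0],
    [0.45,0,0,0,0],
    [0.45,0,-3,0,0],
    [0.45,0,-6,0,0],
    [0.45,0,-9,0,0],
    [0.45,0,-12,0,0],
    [0.45,-3,-14,0,0],
    [0.45,-6,-14,3,0],
    [0.45,-7,-14,6,0],
    [0.45,-7,-14,9,0],
    [0.45,-7,-14,9,0],
    [0.45,-7,-14,9,0],
    [0.45,-7,-14,9,0],
    [0.45,-7,-14,9,0],
  ],
)

```text
clock: 39.78
position: [0.5487, 0.1258, 0.2035]
tool_rot: [0.707, -0.01, 0.009, -0.707]
force: [-0.4, 0.8, 0.1]
opening: 0.0236
```

Run:
```python
from h import *
s,k,p,d=look('w26');bosses(k,d,.055,.073);goto(0.55,0.13,0.2)
blobs(p,k,lambda w:.031 if w[1]<2*w[0] else .075)
p2,d2=robot.camera('scene');cv2.imwrite('pics/s26.png',p2[:,:,::-1])
```

```text
tcp [0.5487 0.1258 0.2035] qv 0.01 tcp px [319.9 311.2]
boss [203. 233.] n 672 mean [0.5499 0.0358 0.0632] mid [0.5503 0.0351] ext [0.021  0.0214]
boss [331. 234.] n 656 mean [0.5529 0.135  0.0633] mid [0.5534 0.135 ] ext [0.0214 0.0207]
boss [211. 304.] n 382 mean [0.6057 0.0373 0.0698] mid [0.6135 0.035 ] ext [0.0573 0.0085]
boss [332. 283.] n 111 mean [0.5912 0.1344 0.0698] mid [0.5917 0.1344] ext [0.0058 0.0095]
boss [451. 304.] n 442 mean [0.6108 0.23   0.0696] mid [0.6175 0.2323] ext [0.0527 0.0108]
boss [153. 350.] n 86 mean [ 0.651  -0.0195  0.0687] mid [ 0.6509 -0.0188] ext [0.0017 0.0064]
boss [213. 349.] n 66 mean [0.6529 0.0316 0.0596] mid [0.6528 0.0333] ext [0.0016 0.0177]
boss [318. 354.] n 730 mean [0.656  0.122  0.0695] mid [0.6562 0.1223] ext [0.0041 0.052 ]
boss [498. 354.] n 287 mean [0.6617 0.2761 0.0691] mid [0.6619 0.2757] ext [0.0027 0.0214]
boss [  7. 432.] n 252 mean [ 0.7418 -0.1787  0.0678] mid [ 0.7418 -0.1793] ext [0.0099 0.0088]
boss [468. 466.] n 67 mean [0.7847 0.2651 0.0681] mid [0.7848 0.2641] ext [0.0026 0.006 ]
t39.83 pos [0.5487 0.1257 0.2036] F [ 1.1 -0.4 -0.4] open 0.0235 jaw 88.4 J7 1.31 | SHIFT [0.12 0.36 0.43] TURN 0.0
[434 213  29  28 640] [447.7 226.9] [0.5576 0.2347 0.031 ] ang 114.9 [47.9 54.4]
[   7  251   59   48 2098] [ 37.1 275.5] [ 0.5927 -0.1315  0.031 ] ang 103.3 [137.6 219.2]
[ 194  277   23   73 1202] [205.4 312.7] [0.6106 0.0351 0.075 ] ang 177.3 [ 27.9 354.4]
[325 278  14  73 819] [331.3 313.8] [0.6138 0.1334 0.075 ] ang 178.4 [ 12.5 396.5]
[ 445  279   25   65 1177] [456.8 311.8] [0.6151 0.2315 0.075 ] ang 179.8 [ 33. 282.]
```

View pics/w26.png

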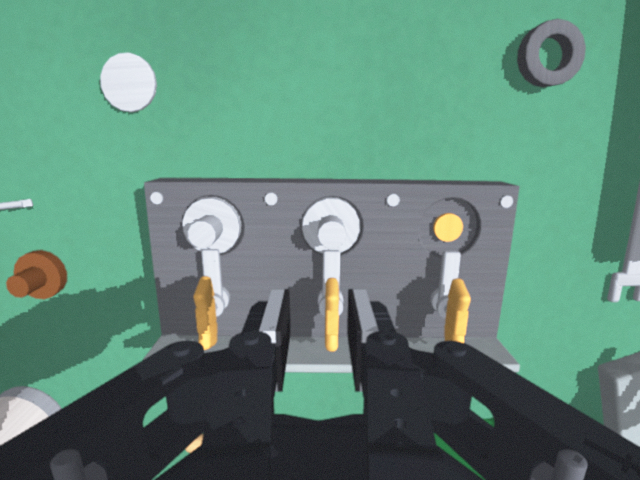

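View pics/s26.png

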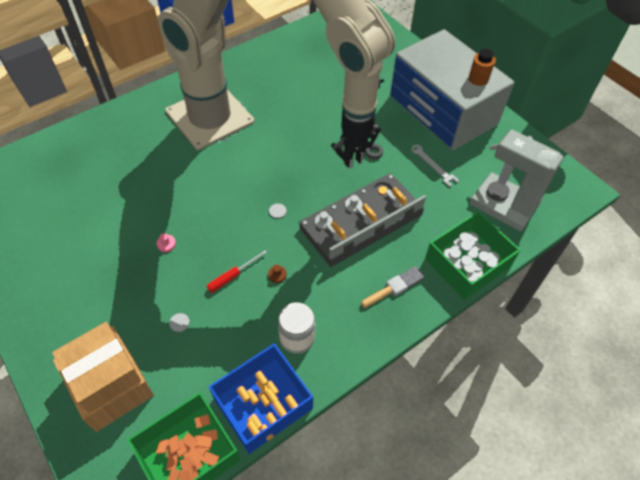

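Run:
```python
from h import *
for c in ['scene','top']:
    robot.camera(c); print(c,[(np.round(r['position'],3).tolist(),round(r['score'],2)) for r in robot.search_frame(c,'insert0_mid')])
```

```text
scene [([0.608, -0.153, 0.015], 0.79), ([0.552, 0.027, 0.042], 0.58)]
top [([0.547, 0.034, 0.039], 0.77), ([0.595, -0.142, 0.01], 0.65), ([0.601, 0.033, 0.078], 0.2)]
```

Only the brown look-alike and the seated inserts are found. Handing in.

Run:
```python
from bench import robot
print(robot.read_state()['clock']);print(robot.finish_job())
```

```text
40.0833
the job is handed in; nothing more can be done
None
```

I loaded and pressed home the two inserts I found, one in the middle nest and one in the right nest, and handed the job in at 40 s. I swung their clamps aside first, then turned all three clamps straight over their nests, including the empty left one.

**Seating:** Each insert stopped dropping and held against a push of 36 to 39 N. Afterwards the camera read the flange tops about 3.5 mm and the boss tops about 29.3 mm above the plate (nominal 4 and 30 mm). Their centres were within about 1 mm of the nests.

**Clamps:** All three wings measured within about 2° of straight.

**Other things:** The gripper was up and clear, and the last pictures showed nothing else on the bench visibly moved. I never saw signs of the gripper touching the back plate.

**Third insert:** No third insert showed in any view. The last network searches found only one seated insert and the brown look-alike. They missed the insert in the middle nest, which the wrist picture shows seated.

**Slip and disagreement:** While opening the jaws on the right clamp, I gave one row a wrong turn value. It caused a brief extra twist of a few degrees with no visible effect. The top and wrist cameras disagreed by up to about 5 mm, so I relied on the wrist camera for placing.

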